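# Scrape set solder splashes off a preheater plate into the scrap tray

### The arm

A 6-joint arm with a two-finger parallel gripper is mounted at the origin on the work surface. World frame = base frame: x ahead of the robot, y to its left, z up, the work surface at z = 0. Lengths are in m, angles in rad, forces in N, time in s.
With the tool pointing down it reaches from about 0.35 to 0.975 m from the base axis. Payload 4.9 kg.
Tool frame: the origin (TCP) lies midway between the tips of the shut fingers; the grasp point (between the pads) lies manip.grip_depth behind it (manip.grip_depth is the distance from the TCP to the grasp point, in m); z points along the fingers, x is the direction in which the jaws open and shut, and the axes are right-handed (so a half turn about z gives the same grasp; the last joint's range is limited). The gripper opens to 85 mm and grips with 20 to 120 N. Pads are 22 mm wide; open, the fingers measure 114 mm over their backs; the gripper's body (76 mm by 85 mm) begins 54 mm behind the grasp point. The pads swing forward as they close: fully open they stand 13 mm farther back than shut.
Start: joints at [1.114, 0.053, 1.613, -0, 1.476, -0.119], TCP at [0.207, 0.59, 0.231] pointing down, gripper open.
Joint ranges: [-3.01, 3.01], [-1.01, 2.22], [0.06, 2.58], [-1.02, 4.17], [0.09, 2.62], [-3.14, 3.14]. Speed limits (rad/s): [2.57, 2.57, 3.14, 3.14, 3.14, 3.14].

### API

Orientations are given as a unit quaternion [w, x, y, z].
In Python, from plant import state, grab_frame, ticket, manip gives the robot as it stands.
- The arm moves only by the tool carry_out, never from a script. Its argument "moves" is a list that holds one entry, the list of rows, each a list of 7 numbers: the turn, a rotation vector about the tool's x, y, z each as a share of 5 degrees, from -1 to 1, then the shift along the tool's x, y, z each as a share of 0.04 m, from -1 to 1, then the gripper command: -1 is shut, 1 is fully open, values between are in proportion. A call has 1 to 8 rows; each row shifts and turns the commanded pose from where the row before left it, along the tool's axes as they then stand; what a row does not reach is not made up. A row lasts 1/12 s, in which the tool goes at most 41.7 mm and 7.16 degrees, less where a joint would pass 70% of its speed; a pose out of reach is approached as far as the arm can. A call with a number of a shift or a turn outside -1 to 1 is refused whole. A call with a gripper value outside its range is refused whole. The fingers move at their own pace and stop on an object; the grip force is fixed at half the most. Time passes only in rows, so rows that do not move let the fingers close. It gives the time, the measured TCP pose, the force and the opening at its end, in the units of the state.
- state(): the state, without advancing time (a new reading comes with each control period).
- grab_frame(name): name is "scene" or "top" or "wrist"; returns a dict with "frame" (420x560x3 uint8, red, green, blue), "z_map" (420x560 float32, m along the optical axis (not along the pixel's ray), 0 where there is no reading), "K" (3x3 intrinsics, pixels), "world_from_camera" (4x4, takes a point from camera to world coordinates); the wrist camera has in their place "hand_eye" (4x4, takes a point from camera to tool coordinates, whose origin is the TCP and whose axes are the tool frame's). Camera axes: x right, y down, z forward; pixel columns grow to the right and rows downward; lengths in m; the calibration is good to about 2 mm. A picture is of the moment at which its call begins: read the wrist's pose just before it.
- ticket.job_done(): hands the job in, once; it reports no verdict.
The state is a dict: "time": time; "joint_pos": joint angles; "joint_vel": joint speeds; "joint_efforts": joint torques, N m; "tool_pos": TCP position; "tool_rot": TCP orientation; "contact_force": force on the tool from outside, world axes, zero at the start; "ft_torque": the same for the moment, N m; "gripper_width": opening from 0.0 (shut) to 1.0 (fully open).
Only numpy, scipy, OpenCV 4.12 (cv2) and the standard library are available. Lean on these libraries where they do the work, as an engineer would, in place of code of your own. Each camera call takes 0.05 s, during which the arm holds its last target.

### The job

Five splashes of solder have set on the dark heating plate of the board preheater and lie loose on it. With the scraper block, its blades kept lightly pressed on the spring-mounted, not quite level plate from one edge to the other (never forced down hard), wipe all five off into the plain open scrap tray beside it, not into the divided parts box on the other side and without touching them with the fingers. Then stand the scraper upright on the blue mat again, clear of the tray and box, and leave the other things on the bench where they are.

Things in the scene. Friction and masses are not known exactly. Their poses are not given: they have to be found in the camera images.
- preheater: board preheater, fixed: grey housing 44 mm high, control panel on its own -x side. Origin: its underside (z 0.002), below the middle of the heating plate; z up. The dark plate: 170 mm (own x) by 220 mm (own y), 8 mm thick. Set by its spring screws, not measured: its middle is 59 to 73 mm above this origin, and it slopes up to 0.035 rad (2 degrees) along own y. No splash lies beyond own y +-60 mm
- plate (a joint): how far the middle of the heating plate is pressed down (m), about 0 when free. It rides on a spring under each corner, 62 mm (own x) and 80 mm (own y) from its middle: 25 N per mm pressed at its middle, rocking and giving about twice as much pressed near an edge. It comes hard up at 6 mm; over 1 mm (25 N) is too hard
- scrap_tray: plain undivided open steel tray, fixed on the mat, 200 mm (own x, parallel to the preheater's) by 100 mm (own y), 34 mm high, walls and floor 3 mm. Origin: centre of its underside. It runs along one of the plate's two 170 mm edges, on the preheater's +y or -y side, its inner side 8 mm under the plate's edge, its rim lower than the plate
- parts_box: grey plastic box of the same size, divided into eight compartments with small parts, fixed on the mat along the opposite edge of the plate. Origin: centre of its underside. No splash belongs in it
- scraper_grip (a point): scraper block, 0.3 to 0.6 kg, stands loose on the mat (top at z 0.002) left or right of the preheater: block 120 mm long (own x), 40 thick (own y), 74 high (z up), a steel blade along the foot of both long sides. On top a grip rib, 92 long, 22 thick (grip across own y), from the shoulders 27 mm above the blades' lower edges up to 74. This point: mid rib, 52 mm above the blades' lower edges
- drive: bystander: bare disk drive with green circuit board, 100 x 70 x 9 mm, loose on the mat beyond the preheater. Origin: centre of its underside
- battery: bystander: black laptop battery bar, 60 x 205 x 21 mm, loose on the mat beyond the preheater. Origin: centre of its underside
- jar: bystander: small white jar with screw cap, 64 mm across and 62 mm high, loose on the mat, on the side of the preheater where the scraper is not. Origin: centre of its underside
- splash1_top (a point): a dull silvery splash of set solder, irregular, domed, flat underneath, two puddles run together, 35 x 28 mm, 4 to 8 mm thick; 20 g, loose on the plate. This point: the crest of its dome
- splash2_top (a point): a dull silvery splash of set solder, irregular, domed, flat underneath, two puddles run together, 34 x 25 mm, 4 to 8 mm thick; 20 g, loose on the plate. This point: the crest of its dome
- splash3_top (a point): a dull silvery splash of set solder, irregular, domed, flat underneath, two equal puddles run together, 38 x 24 mm, 4 to 8 mm thick; 20 g, loose on the plate. This point: the crest of its dome
- splash4_top (a point): a dull silvery splash of set solder, irregular, domed, flat underneath, one round puddle, 30 mm across, 4 to 8 mm thick; 20 g, loose on the plate. This point: the crest of its dome
- splash5_top (a point): a dull silvery splash of set solder, irregular, domed, flat underneath, three small puddles run together, 33 x 32 mm, 4 to 8 mm thick; 20 g, loose on the plate. This point: the crest of its dome
Mind the look-alikes: they are no part of the job. What is shaped like the part that bears scraper_grip but purple or yellow is not meant.

How it is judged:
By the outcome, as a careful person would: the job done as asked, in the order asked, and still so for the second after the job is handed in, with the robot touching nothing.
It also fails if it takes over 72 s, if anything falls off the work surface, if the arm or the gripper's body presses on something with over 40 N, if the wrist force passes 120 N, or if a joint passes its speed limit or range.

## Working session

There is one attempt and no reset: what is moved stays moved. The work goes in short steps, Python scripts to look and compute and a tool call to move; the robot and the scene stay as the last step left them, time stands still between calls to the robot, and variables do not carry over. Pictures are saved under pics/ and viewed, and the job is handed in when it is done.

Besides the shell and the picture viewer there is one more tool, called as name(argument=value, ...), one argument or row to a line, values as JSON. carry_out: Moves the arm, as the interface text tells. Shift numbers are shares of 0.04 m and turn numbers shares of 5 degrees, none past 1 either way. Its arguments: {"type":"object","properties":{"moves":{"type":"array"}},"required":["moves"]}

```bash
ls; mkdir -p pics
python3 - <<'E'
from plant import state, grab_frame, ticket, manip
import cv2,numpy as np,pickle
s=state();print(s);print(manip.grip_depth)
for n in("top","scene"):
    f=grab_frame(n);pickle.dump(f,open(f'{n}.pkl','wb'));cv2.imwrite(f'pics/{n}0.png',f['frame'][:,:,::-1]);print(f['K'],f['world_from_camera'])
E
```

```text
pics
{'time': 0.0, 'joint_pos': array([ 1.11398877e+00,  5.33328262e-02,  1.61429402e+00,  4.00483684e-05,
        1.47597957e+00, -1.19001210e-01]), 'joint_vel': array([-1.77753790e-05,  6.45860837e-04,  2.75209209e-04, -8.95991123e-04,
       -1.50532974e-03,  1.02873146e-03]), 'joint_efforts': array([-5.26098611e-04, -3.93680227e+01, -3.70180964e+01, -1.71933652e-04,
        6.87126463e-03,  1.80345999e-06]), 'tool_pos': array([0.20685253, 0.58912441, 0.23007789]), 'tool_rot': array([ 4.62992997e-04,  8.15910682e-01,  5.78177088e-01, -8.94341815e-04]), 'contact_force': array([ 0.13494408,  0.12549518, -0.58821127]), 'ft_torque': array([-0.00037184,  0.00461971, -0.02291273]), 'gripper_width': 0.9995184209529668}
0.0187
[[545.74620018   0.         273.31666589]
 [  0.         545.74620018 214.44772388]
 [  0.           0.           1.        ]] [[-0.02116599 -0.98264723  0.18427267  0.25772966]
 [-0.99971741  0.01880712 -0.01453959  0.01489041]
 [ 0.01082165 -0.18452834 -0.98276761  1.38797461]
 [ 0.          0.          0.          1.        ]]
[[404.42568563   0.         285.68973811]
 [  0.         404.42568563 212.16216613]
 [  0.           0.           1.        ]] [[-0.84812628  0.35091677 -0.39691211  0.92376797]
 [ 0.52959682  0.58200337 -0.61708936  0.72333253]
 [ 0.01445718 -0.7335731  -0.67945677  0.86336593]
 [ 0.          0.          0.          1.        ]]
```

View pics/top0.png

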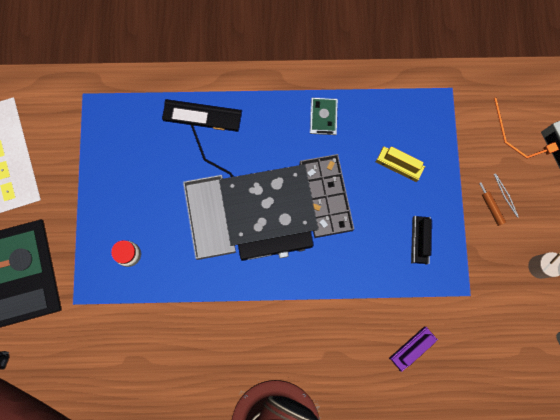

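View pics/scene0.png

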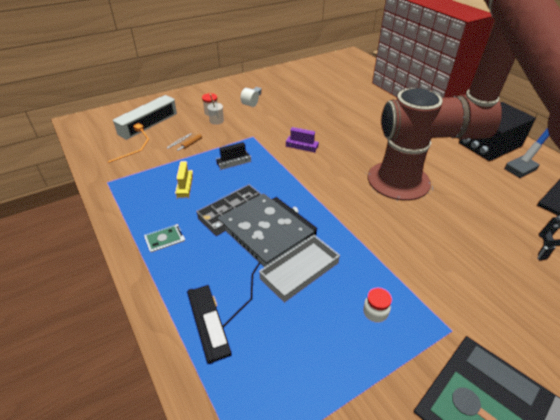

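```bash
cat > h.py <<'E'
import numpy as np,cv2,pickle
def cloud(f,M=None):
    z=f['z_map'];K=f['K'];v,u=np.mgrid[:z.shape[0],:z.shape[1]]
    p=np.stack([(u-K[0,2])/K[0,0]*z,(v-K[1,2])/K[1,1]*z,z],-1)
    M=f['world_from_camera'] if M is None else M
    return p@M[:3,:3].T+M[:3,3]
E
python3 - <<'E'
from h import *
f=pickle.load(open('top.pkl','rb'));P=cloud(f);im=f['frame'].astype(int)
hsv=cv2.cvtColor(f['frame'],cv2.COLOR_RGB2HSV)
# crops
c=f['frame'][80:310,150:470];cv2.imwrite('pics/crop0.png',cv2.resize(c[:,:,::-1],None,fx=2.5,fy=2.5,interpolation=cv2.INTER_CUBIC))
def rect(m,name):
    m=m.astype(np.uint8);n,l,st,ce=cv2.connectedComponentsWithStats(m)
    for i in range(1,n):
        if st[i,4]>40:
            q=P[l==i];r=cv2.minAreaRect((q[:,:2]*1000).astype(np.float32));print(name,st[i],q.mean(0).round(4),np.median(q[:,2]).round(4),r)
z=P[:,:,2];u=np.mgrid[:420,:560][1]
rect((z>.056)&(z<.1)&(u>215)&(u<320),'plate')
rect((z>.060)&(z<.1)&(u>400)&(u<440)&(np.mgrid[:420,:560][0]<280),'rib')
rect((z>.012)&(z<.1)&(u>400)&(u<440)&(np.mgrid[:420,:560][0]<280),'scr')
rect((z>.026)&(z<.045)&(u>180)&(u<240),'tray')
for v,uu in((200,420),(150,350),(210,210),(240,423),(290,300)):print(v,uu,P[v,uu].round(4))
m=(z>.056)&(z<.1)&(u>225)&(u<312)&(hsv[:,:,2]<75)&(hsv[:,:,2]>0)
q=P[m];A=np.c_[q[:,:2]-q[:,:2].mean(0),np.ones(len(q))]
for _ in range(4):
    c,*_=np.linalg.lstsq(A,q[:,2],rcond=None);r=q[:,2]-A@c;k=abs(r)<.004;q=q[k];A=A[k]
print(len(q),c,r.std())
E
```

```text
plate [ 219  164  100   82 5923] [0.5316 0.0083 0.0635] 0.0634 ((533.4649658203125, 7.595588684082031), (171.92201232910156, 220.11019897460938), 9.405313491821289)
plate [248 403  16  17  71] [0.048  0.0455 0.075 ] 0.0737 ((45.9925537109375, 47.84154510498047), (6.479485034942627, 49.312896728515625), 43.115360260009766)
rib [401 151  23  20 228] [ 0.6339 -0.3519  0.0731] 0.0739 ((636.0433959960938, -351.1088562011719), (62.484771728515625, 25.11272621154785), 61.3016242980957)
rib [420 218  12  39 386] [ 0.441  -0.3766  0.073 ] 0.0737 ((442.26483154296875, -378.78741455078125), (25.1654052734375, 92.67646789550781), 83.36577606201172)
scr [401 151  24  30 462] [ 0.6257 -0.357   0.0523] 0.0587 ((627.5034790039062, -356.38323974609375), (75.61302947998047, 40.301944732666016), 68.26179504394531)
scr [412 216  20  48 873] [ 0.4386 -0.3718  0.0495] 0.0488 ((443.01220703125, -377.0301208496094), (44.05939483642578, 119.43146514892578), 84.08401489257812)
tray [183 175  53  84 271] [0.5124 0.178  0.0336] 0.0338 ((511.8623046875, 158.42706298828125), (202.00299072265625, 100.57280731201172), 9.444950103759766)
200 420 [ 0.5481 -0.3878  0.0041]
150 350 [ 0.687  -0.2121  0.0028]
210 210 [0.5322 0.1577 0.0032]
240 423 [ 0.4341 -0.3684  0.0719]
290 300 [ 0.3225 -0.0685  0.0059]
3980 [-0.00728466  0.01061741  0.06318785] 0.0019438636403766951
```

View pics/crop0.png

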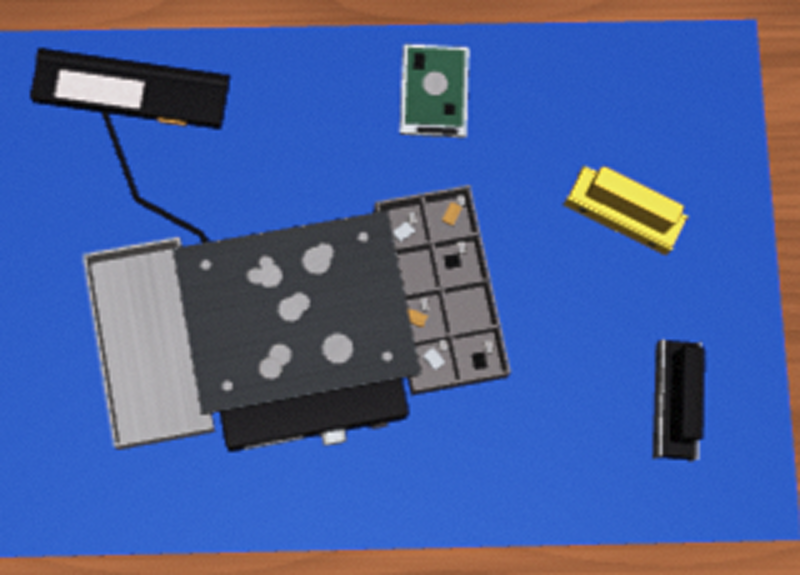

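```bash
cat >> h.py <<'E'
def fit(q,n=6,t=.004):
    c0=np.array([.533,.0075]);A=np.c_[q[:,:2]-c0,np.ones(len(q))]
    for _ in range(n):
        c,*_=np.linalg.lstsq(A,q[:,2],rcond=None);r=q[:,2]-A@c;k=abs(r)<t;q=q[k];A=A[k]
    return c,len(q),r.std()
psi=np.deg2rad(9.43);ex=np.array([np.cos(psi),np.sin(psi)]);ey=np.array([-ex[1],ex[0]]);C0=np.array([.5335,.0076])
def own(P): d=P[...,:2]-C0; return d@ex,d@ey
def analyse(f,M=None):
    P=cloud(f,M);hsv=cv2.cvtColor(f['frame'],cv2.COLOR_RGB2HSV);z=P[...,2];ok=f['z_map']>0
    mat=ok&(hsv[...,0]>105)&(hsv[...,0]<125)&(hsv[...,1]>180)&(abs(z)<.03)
    mat=cv2.erode(mat.astype(np.uint8),np.ones((5,5)))>0
    c,n,s=fit(P[mat]);print('mat',c.round(4),n,s)
    x,y=own(P);pl=ok&(abs(x)<.08)&(abs(y)<.105)&(z>.045)&(z<.09)
    cp,n2,s2=fit(P[pl&(hsv[...,2]<90)],t=.003);print('plate',cp.round(4),n2,round(s2,4))
    d=cp[:2]-c[:2];print('rel slope own x,y',(d@ex).round(4),(d@ey).round(4),'mid z (mat .002)',(cp[2]-c[2]+.002).round(4))
    A=np.stack([P[...,0]-.533,P[...,1]-.0075,np.ones_like(z)],-1)
    m=(pl&(hsv[...,2]>110)).astype(np.uint8)
    nn,l,st,ce=cv2.connectedComponentsWithStats(m)
    for i in range(1,nn):
        if st[i,4]>8:
            k=l==i;print('bright',st[i],'own x %.4f..%.4f y %.4f..%.4f'%(x[k].min(),x[k].max(),y[k].min(),y[k].max()),'h',np.percentile(z[k]-A[k]@cp,[50,95]).round(4))
E
python3 - <<'E'
from h import *
for n in('top','scene'):print(n);analyse(pickle.load(open(n+'.pkl','rb')))
E
```

```text
top
mat [0.0004 0.0003 0.0006] 41574 0.0020388778467994775
plate [-0.001   0.0109  0.0631] 3326 0.0016
rel slope own x,y 0.0003 0.0107 mid z (mat .002) 0.0645
bright [293 173   4   4  13] own x 0.0571..0.0661 y -0.0830..-0.0746 h [-0.0001  0.0048]
bright [271 177  12  13 114] own x 0.0319..0.0627 y -0.0463..-0.0152 h [0.004  0.0083]
bright [249 182  14  13 120] own x 0.0277..0.0617 y 0.0077..0.0409 h [0.003  0.0077]
bright [230 184   5   4  15] own x 0.0574..0.0660 y 0.0749..0.0851 h [0.0014 0.0038]
bright [261 197  13  12 105] own x -0.0102..0.0170 y -0.0143..0.0175 h [0.0041 0.0081]
bright [279 213  12  12 119] own x -0.0596..-0.0302 y -0.0477..-0.0186 h [0.0031 0.0076]
bright [254 218  13  14 117] own x -0.0634..-0.0314 y 0.0128..0.0457 h [0.0055 0.0102]
bright [303 221   4   3  12] own x -0.0653..-0.0582 y -0.0840..-0.0758 h [-0.0004  0.004 ]
bright [239 232   4   4  14] own x -0.0655..-0.0575 y 0.0764..0.0844 h [0.001 0.004]
scene
mat [0. 0. 0.] 0 nan
plate [0. 0. 0.] 0 nan
rel slope own x,y 0.0 0.0 mid z (mat .002) 0.002
bright [243 198  62  43 994] own x -0.0785..0.0631 y -0.1042..0.1040 h [0.0646 0.0693]
bright [227 217   7   5  26] own x 0.0525..0.0699 y -0.0900..-0.0706 h [0.0626 0.0654]
bright [237 220  16  12 120] own x 0.0217..0.0645 y -0.0562..-0.0053 h [0.0651 0.0692]
bright [267 239   8   3   9] own x 0.0211..0.0359 y 0.0546..0.0684 h [0.0648 0.0668]
bright [283 241   7   5  10] own x -0.0047..0.0081 y 0.0884..0.1033 h [0.065  0.0666]
bright [263 248   7   6  32] own x 0.0539..0.0713 y 0.0709..0.0896 h [0.0651 0.0671]
  ret = _var(a, axis=axis, dtype=dtype, out=out, ddof=ddof,
  arrmean = um.true_divide(arrmean, div, out=arrmean,
  ret = ret.dtype.type(ret / rcount)
```

```bash
cat >> h.py <<'E'
from scipy.spatial.transform import Rotation as R
def down(yaw_deg,tilt=0.0):
    # tool z down, tool x at yaw; tilt: rotation (rad) about own long axis
    a=np.deg2rad(yaw_deg);x=np.array([np.cos(a),np.sin(a),0]);z=np.array([0,0,-1.]);return R.from_matrix(np.c_[x,np.cross(z,x),z])
def pose():
    from plant import state
    s=state();q=s['tool_rot'];return s,np.array(s['tool_pos']),R.from_quat([q[1],q[2],q[3],q[0]])
def plan(p,Rt,n,p0=None,R0=None):
    if p0 is None: s,p0,R0=pose()
    rv=(R0.inv()*Rt).as_rotvec();dr=rv/n
    Ri=R0;st=(np.array(p)-p0)/n
    print('turn deg',np.rad2deg(rv).round(2))
    for i in range(n):
        t=Ri.inv().apply(st);Ri=Ri*R.from_rotvec(dr)
        print((np.rad2deg(dr)/5).round(3),(t/.04).round(3))
E
python3 - <<'E'
from h import *
plan([.45,.2,.25],down(83.7),12)
plan([.435,-.378,.25],down(83.7),16,np.array([.45,.2,.25]),down(83.7))
E
```

```text
turn deg [ -0.02   0.1  -13.05]
[-0.     0.002 -0.218] [-0.597  0.747 -0.04 ]
[-0.     0.002 -0.218] [-0.611  0.735 -0.04 ]
[-0.     0.002 -0.218] [-0.625  0.723 -0.04 ]
[-0.     0.002 -0.218] [-0.639  0.711 -0.041]
[-0.     0.002 -0.218] [-0.652  0.699 -0.041]
[-0.     0.002 -0.218] [-0.665  0.687 -0.041]
[-0.     0.002 -0.218] [-0.678  0.674 -0.041]
[-0.     0.002 -0.218] [-0.691  0.661 -0.041]
[-0.     0.002 -0.218] [-0.703  0.648 -0.041]
[-0.     0.002 -0.218] [-0.715  0.634 -0.041]
[-0.     0.002 -0.218] [-0.727  0.62  -0.041]
[-0.     0.002 -0.218] [-0.739  0.607 -0.041]
turn deg [0. 0. 0.]
[0. 0. 0.] [-0.9    0.076  0.   ]
[0. 0. 0.] [-0.9    0.076  0.   ]
[0. 0. 0.] [-0.9    0.076  0.   ]
[0. 0. 0.] [-0.9    0.076  0.   ]
[0. 0. 0.] [-0.9    0.076  0.   ]
[0. 0. 0.] [-0.9    0.076  0.   ]
[0. 0. 0.] [-0.9    0.076  0.   ]
[0. 0. 0.] [-0.9    0.076  0.   ]
[0. 0. 0.] [-0.9    0.076  0.   ]
[0. 0. 0.] [-0.9    0.076  0.   ]
[0. 0. 0.] [-0.9    0.076  0.   ]
[0. 0. 0.] [-0.9    0.076  0.   ]
[0. 0. 0.] [-0.9    0.076  0.   ]
[0. 0. 0.] [-0.9    0.076  0.   ]
[0. 0. 0.] [-0.9    0.076  0.   ]
[0. 0. 0.] [-0.9    0.076  0.   ]
```

carry_out(
  moves=[
    [[0, 0, -0.22, -0.6, 0.75, -0.04, 1], [0, 0, -0.22, -0.61, 0.735, -0.04, 1], [0, 0, -0.22, -0.625, 0.72, -0.04, 1], [0, 0, -0.22, -0.64, 0.71, -0.04, 1], [0, 0, -0.22, -0.65, 0.7, -0.04, 1], [0, 0, -0.22, -0.665, 0.69, -0.04, 1], [0, 0, -0.22, -0.68, 0.67, -0.04, 1], [0, 0, -0.22, -0.69, 0.66, -0.04, 1]],
  ],
)

```text
time: 0.77
tool_pos: [0.3696, 0.3285, 0.2437]
tool_rot: [-0.0, 0.769, 0.64, -0.0]
contact_force: [1.2, 0.3, -0.3]
gripper_width: 1.001
```

carry_out(
  moves=[
    [[0, 0, -0.22, -0.7, 0.65, -0.04, 1], [0, 0, -0.22, -0.715, 0.635, -0.04, 1], [0, 0, -0.22, -0.73, 0.62, -0.04, 1], [0, 0, -0.22, -0.74, 0.61, -0.04, 1], [0, 0, 0, -0.9, 0.07, 0, 1], [0, 0, 0, -0.9, 0.07, 0, 1], [0, 0, 0, -0.9, 0.07, 0, 1], [0, 0, 0, -0.6, 0.07, 0, 1]],
  ],
)

```text
time: 1.43
tool_pos: [0.4472, 0.0657, 0.25]
tool_rot: [0.0, 0.745, 0.667, -0.001]
contact_force: [-0.1, 0.3, -0.4]
gripper_width: 0.998
```

Run:
```python
from h import *
from plant import grab_frame
s,p,r=pose();print(s['time'],p,r.as_matrix().round(4))
f=grab_frame('wrist');H=f['hand_eye'];print(H.round(4),f['K'])
T=np.eye(4);T[:3,:3]=r.as_matrix();T[:3,3]=p;f['M']=T@H
pickle.dump(f,open('w1.pkl','wb'));cv2.imwrite('pics/w1.png',f['frame'][:,:,::-1])
analyse(f,T@H)
```

```text
1.4333 [0.44721601 0.06567558 0.24997667] [[ 1.09e-01  9.94e-01 -8.00e-04]
 [ 9.94e-01 -1.09e-01 -7.00e-04]
 [-8.00e-04 -7.00e-04 -1.00e+00]]
[[ 1.000e+00  9.000e-04 -1.000e-04 -4.000e-04]
 [-9.000e-04  9.498e-01  3.127e-01 -7.890e-02]
 [ 4.000e-04 -3.127e-01  9.498e-01 -1.422e-01]
 [ 0.000e+00  0.000e+00  0.000e+00  1.000e+00]] [[330.4968735    0.         278.78737192]
 [  0.         330.4968735  208.79241554]
 [  0.           0.           1.        ]]
mat [ 0.0002 -0.0003  0.0016] 99176 0.0007791547204960556
plate [-0.0002  0.0196  0.0647] 86 0.0007
rel slope own x,y 0.0028 0.0197 mid z (mat .002) 0.0651
bright [310 170  31 119 184] own x -0.0794..0.0604 y 0.1034..0.1050 h [-0.0012 -0.0001]
bright [281 189  15  12 136] own x -0.0668..-0.0554 y 0.0688..0.0837 h [-0.0008  0.0004]
bright [228 204  34  34 800] own x -0.0629..-0.0265 y 0.0057..0.0444 h [0.0037 0.007 ]
bright [173 222  34  29 748] own x -0.0595..-0.0270 y -0.0554..-0.0201 h [0.0026 0.0042]
bright [137 228  14  11 122] own x -0.0665..-0.0546 y -0.0918..-0.0761 h [0.0004 0.0015]
bright [219 255  33  27 631] own x -0.0100..0.0203 y -0.0216..0.0161 h [0.0024 0.0041]
bright [247 282  35  26 653] own x 0.0277..0.0637 y 0.0004..0.0397 h [0.0022 0.0042]
bright [310 291  14  10 108] own x 0.0569..0.0704 y 0.0688..0.0840 h [-0.0012 -0.0001]
bright [206 295  29  26 589] own x 0.0325..0.0659 y -0.0545..-0.0175 h [0.0033 0.0053]
bright [180 322  12   9  88] own x 0.0571..0.0701 y -0.0907..-0.0772 h [0.0001 0.0013]
```

View pics/w1.png

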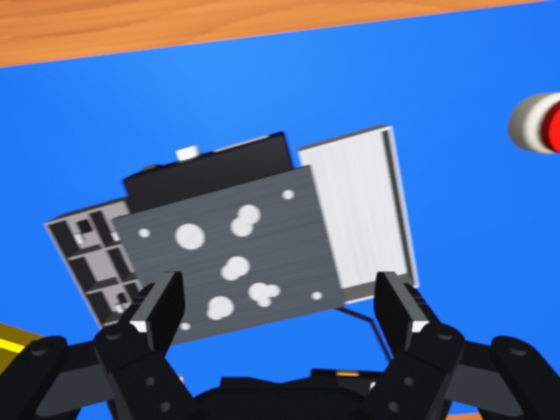

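```bash
cat > an2.py <<'E'
from h import *
def an2(f,verbose=True):
    P=cloud(f,f['M']);x,y=own(P);hsv=cv2.cvtColor(f['frame'],cv2.COLOR_RGB2HSV);z=P[...,2]
    mat=(hsv[...,0]>100)&(hsv[...,0]<125)&(hsv[...,1]>180)&(abs(z)<.02)&(abs(x)<.25)&(abs(y)<.35)
    mat=cv2.erode(mat.astype(np.uint8),np.ones((7,7)))>0
    c,n,s=fit(P[mat],t=.003)
    m=(abs(x)<.08)&(abs(y)<.1)&(z>.05)&(z<.09)&(hsv[...,2]<130)
    m=cv2.erode(m.astype(np.uint8),np.ones((5,5)))>0
    cp,n2,s2=fit(P[m],t=.0025);d=cp[:2]-c[:2]
    print('mat',c.round(4),n,'plate',cp.round(4),n2,round(s2,5));print('abs slope',(cp[:2]@ex).round(4),(cp[:2]@ey).round(4),'rel',(d@ex).round(4),(d@ey).round(4),'z',cp[2].round(4))
    return cp
E
python3 - <<'E'
from an2 import *
f=pickle.load(open('w1.pkl','rb'));cp=an2(f);P=cloud(f,f['M'])
x,y=own(P);z=P[...,2]
# plate edges
m=(z>.05)&(z<.09)&(abs(x)<.12)&(abs(y)<.13)
m[:, :]&=True
mm=m.astype(np.uint8);mm[270:,:]=0
q=P[m&(np.mgrid[:420,:560][0]<330)]
r=cv2.minAreaRect((q[:,:2]*1000).astype(np.float32));print(r)
for yy in(-.09,-.06,0,.06,.09):
    k=m&(abs(y-yy)<.004)&(abs(x)>.0)&(z<.075);print(yy,np.median(z[k]).round(4))
E
```

```text
mat [ 0.0002 -0.0003  0.0016] 76927 plate [-0.0019  0.0114  0.0641] 14356 0.00068
abs slope 0.0 0.0116 rel -0.0001 0.0119 z 0.0641
((534.8094482421875, 5.824287414550781), (170.7857208251953, 220.0226287841797), 9.504960060119629)
-0.09 0.0631
-0.06 0.0634
0 0.0643
0.06 0.0648
0.09 0.0651
```

Run:
```python
from h import *
plan([.435,-.36,.25],down(83.7),12)
```

```text
turn deg [-0.01  0.2  -0.12]
[-0.     0.003 -0.002] [-0.879  0.073  0.003]
[-0.     0.003 -0.002] [-0.879  0.073  0.003]
[-0.     0.003 -0.002] [-0.879  0.072  0.003]
[-0.     0.003 -0.002] [-0.879  0.072  0.002]
[-0.     0.003 -0.002] [-0.879  0.072  0.002]
[-0.     0.003 -0.002] [-0.879  0.072  0.002]
[-0.     0.003 -0.002] [-0.879  0.072  0.002]
[-0.     0.003 -0.002] [-0.879  0.072  0.001]
[-0.     0.003 -0.002] [-0.879  0.071  0.001]
[-0.     0.003 -0.002] [-0.879  0.071  0.001]
[-0.     0.003 -0.002] [-0.879  0.071  0.001]
[-0.     0.003 -0.002] [-0.879  0.071  0.   ]
```

carry_out(
  moves=[
    [[0, 0, 0, -0.88, 0.07, 0, 1], [0, 0, 0, -0.88, 0.07, 0, 1], [0, 0, 0, -0.88, 0.07, 0, 1], [0, 0, 0, -0.88, 0.07, 0, 1], [0, 0, 0, -0.88, 0.07, 0, 1], [0, 0, 0, -0.88, 0.07, 0, 1], [0, 0, 0, -0.88, 0.07, 0, 1]],
  ],
)

```text
time: 2.07
tool_pos: [0.4403, -0.1804, 0.2501]
tool_rot: [-0.0, 0.744, 0.668, 0.0]
contact_force: [0.4, -0.3, 1.0]
gripper_width: 1.0
```

carry_out(
  moves=[
    [[0, 0, 0, -0.88, 0.07, 0, 1], [0, 0, 0, -0.88, 0.07, 0, 1], [0, 0, 0, -0.88, 0.07, 0, 1], [0, 0, 0, -0.88, 0.07, 0, 1], [0, 0, 0, -0.6, 0.07, 0, 1], [0, 0, 0, 0, 0, 0, 1], [0, 0, 0, 0, 0, 0, 1]],
  ],
)

```text
time: 2.65
tool_pos: [0.4367, -0.3448, 0.2496]
tool_rot: [-0.001, 0.745, 0.667, 0.0]
contact_force: [0.4, 0.5, -0.7]
gripper_width: 1.0
```

```bash
cat >> h.py <<'E'
def shot(name):
    from plant import grab_frame
    s,p,r=pose();f=grab_frame('wrist');T=np.eye(4);T[:3,:3]=r.as_matrix();T[:3,3]=p;f['M']=T@f['hand_eye']
    pickle.dump(f,open(name+'.pkl','wb'));cv2.imwrite(f'pics/{name}.png',f['frame'][:,:,::-1]);return s,p,r,f
E
python3 - <<'E'
from h import *
s,p,r,f=shot('w2');print(s['time'],p,s['contact_force'])
P=cloud(f,f['M']);z=P[...,2];d=np.hypot(P[...,0]-.4425,P[...,1]+.378)
for lo,hi in((.068,.085),(.012,.085),(.024,.034)):
    m=(d<.09)&(z>lo)&(z<hi);q=P[m];r=cv2.minAreaRect((q[:,:2]*1000).astype(np.float32));print(len(q),np.median(q[:,2]),r)
E
```

```text
2.65 [ 0.43666515 -0.34483878  0.24961938] [ 0.3567229   0.53398473 -0.74363943]
1973 0.07540941182270194 ((443.6332702636719, -380.52764892578125), (22.065185546875, 91.39714050292969), 84.46819305419922)
3817 0.07283899634311997 ((443.90045166015625, -380.8971862792969), (42.895137786865234, 120.10621643066406), 84.75604248046875)
1458 0.028063978586531757 ((444.06500244140625, -380.69293212890625), (40.06886672973633, 120.05384826660156), 84.40829467773438)
```

View pics/w2.png

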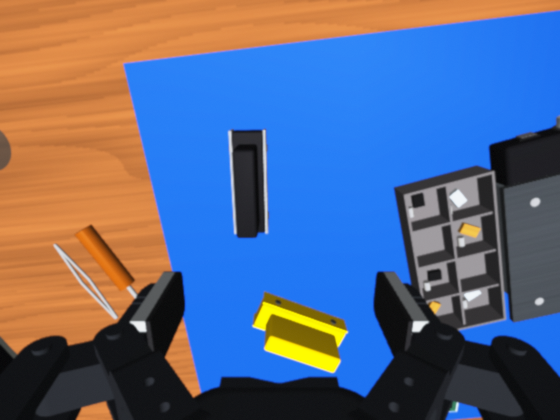

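Run:
```python
from h import *
plan([.4438,-.3806,.13],down(84.45),5)
plan([.4438,-.3806,.0355],down(84.45),5,np.array([.4438,-.3806,.13]),down(84.45))
```

```text
turn deg [-0.06 -0.08 -0.64]
[-0.002 -0.003 -0.025] [-0.18   0.055  0.599]
[-0.002 -0.003 -0.025] [-0.18   0.054  0.599]
[-0.002 -0.003 -0.025] [-0.18   0.054  0.599]
[-0.002 -0.003 -0.025] [-0.179  0.053  0.599]
[-0.002 -0.003 -0.025] [-0.179  0.053  0.599]
turn deg [0. 0. 0.]
[0. 0. 0.] [0.    0.    0.473]
[0. 0. 0.] [0.    0.    0.473]
[0. 0. 0.] [0.    0.    0.473]
[0. 0. 0.] [0.    0.    0.473]
[0. 0. 0.] [0.    0.    0.473]
```

carry_out(
  moves=[
    [[0, 0, -0.025, -0.18, 0.054, 0.6, 1], [0, 0, -0.025, -0.18, 0.054, 0.6, 1], [0, 0, -0.025, -0.18, 0.054, 0.6, 1], [0, 0, -0.025, -0.18, 0.054, 0.6, 1], [0, 0, -0.025, -0.18, 0.054, 0.6, 1], [0, 0, 0, 0, 0, 0, 1], [0, 0, 0, 0, 0, 0, 1]],
  ],
)

```text
time: 3.28
tool_pos: [0.4437, -0.3791, 0.1291]
tool_rot: [-0.002, 0.74, 0.673, 0.0]
contact_force: [-0.1, -0.1, 1.3]
gripper_width: 1.003
```

Run:
```python
from h import *
print(pose()[1])
plan([.4438,-.3806,.0355],down(84.45),5)
```

```text
[ 0.4436948  -0.37910951  0.12914096]
turn deg [-0.15 -0.16  0.08]
[-0.006 -0.007  0.003] [-0.009  0.002  0.468]
[-0.006 -0.007  0.003] [-0.008  0.002  0.468]
[-0.006 -0.007  0.003] [-0.008  0.002  0.468]
[-0.006 -0.007  0.003] [-0.008  0.002  0.468]
[-0.006 -0.007  0.003] [-0.008  0.001  0.468]
```

carry_out(
  moves=[
    [[0, 0, 0, -0.008, 0, 0.47, 1], [0, 0, 0, -0.008, 0, 0.47, 1], [0, 0, 0, -0.008, 0, 0.47, 1], [0, 0, 0, -0.008, 0, 0.47, 1], [0, 0, 0, -0.008, 0, 0.46, 1], [0, 0, 0, 0, 0, 0, 1], [0, 0, 0, 0, 0, 0, 1]],
  ],
)

```text
time: 3.87
tool_pos: [0.4446, -0.3823, 0.0381]
tool_rot: [0.0, 0.74, 0.673, 0.0]
contact_force: [0.7, -0.2, 0.4]
gripper_width: 0.996
```

carry_out(
  moves=[
    [[0, 0, 0, 0, 0, 0, -1], [0, 0, 0, 0, 0, 0, -1], [0, 0, 0, 0, 0, 0, -1], [0, 0, 0, 0, 0, 0, -1], [0, 0, 0, 0, 0, 0, -1], [0, 0, 0, 0, 0, 0, -1], [0, 0, 0, 0, 0, 0, -1], [0, 0, 0, 0, 0, 0, -1]],
  ],
)

```text
time: 4.53
tool_pos: [0.4444, -0.3829, 0.0376]
tool_rot: [0.0, 0.74, 0.672, 0.0]
contact_force: [-0.8, 2.3, 5.2]
gripper_width: 0.255
```

Run:
```python
from h import *
s,p,r=pose();print(p,r.as_matrix().round(4),s['contact_force'],s['ft_torque'],s['gripper_width']*85)
```

```text
[ 0.44436456 -0.38287729  0.03764625] [[ 9.640e-02  9.953e-01  5.000e-04]
 [ 9.953e-01 -9.640e-02 -2.000e-04]
 [-2.000e-04  5.000e-04 -1.000e+00]] [-0.78807579  2.28134819  5.15703982] [ 0.38513726  0.17346906 -0.01924367] 21.63357100799336
```

```bash
cat >> h.py <<'E'
C1=np.array([.534,.0067])
def sw(slope=.0115):
    x=np.r_[ey,slope];x/=np.linalg.norm(x);y=np.r_[ex,0];z=np.cross(x,y);return R.from_matrix(np.c_[x,y,z])
def at(xo,yo,z): return np.r_[C1+xo*ex+yo*ey,z]
E
python3 - <<'E'
from h import *
print(sw().as_matrix().round(4))
for i in range(3):print(pose()[1])
s,p,r=pose()
m=np.r_[p[:2],.16]
plan(m,r,5,p,r)
plan(at(0,-.088,.135),sw(),11,m,r)
E
```

```text
[[-0.1638  0.9865 -0.0019]
 [ 0.9864  0.1638  0.0113]
 [ 0.0115  0.     -0.9999]]
[ 0.44436456 -0.38287729  0.03764625]
[ 0.44436456 -0.38287729  0.03764625]
[ 0.44436456 -0.38287729  0.03764625]
turn deg [0. 0. 0.]
[0. 0. 0.] [-0.     0.    -0.612]
[0. 0. 0.] [-0.     0.    -0.612]
[0. 0. 0.] [-0.     0.    -0.612]
[0. 0. 0.] [-0.     0.    -0.612]
[0. 0. 0.] [-0.     0.    -0.612]
turn deg [  0.12   0.67 -14.96]
[ 0.002  0.012 -0.272] [0.708 0.169 0.057]
[ 0.002  0.012 -0.272] [0.703 0.186 0.058]
[ 0.002  0.012 -0.272] [0.699 0.202 0.058]
[ 0.002  0.012 -0.272] [0.694 0.219 0.059]
[ 0.002  0.012 -0.272] [0.688 0.235 0.06 ]
[ 0.002  0.012 -0.272] [0.682 0.252 0.06 ]
[ 0.002  0.012 -0.272] [0.676 0.268 0.061]
[ 0.002  0.012 -0.272] [0.67  0.284 0.062]
[ 0.002  0.012 -0.272] [0.663 0.3   0.062]
[ 0.002  0.012 -0.272] [0.655 0.315 0.063]
[ 0.002  0.012 -0.272] [0.647 0.331 0.064]
```

carry_out(
  moves=[
    [[0, 0, 0, 0, 0, -0.4, -1], [0, 0, 0, 0, 0, -0.66, -1], [0, 0, 0, 0, 0, -0.66, -1], [0, 0, 0, 0, 0, -0.66, -1], [0, 0, 0, 0, 0, -0.66, -1], [0, 0, 0, 0, 0, 0, -1], [0, 0, 0, 0, 0, 0, -1]],
  ],
)

```text
time: 5.12
tool_pos: [0.4444, -0.3833, 0.1591]
tool_rot: [0.001, 0.74, 0.672, -0.0]
contact_force: [-0.6, -0.2, -4.2]
gripper_width: 0.244
```

carry_out(
  moves=[
    [[0, 0, 0, 0.3, 0.08, 0.02, -1], [0, 0.012, -0.28, 0.7, 0.17, 0.06, -1], [0, 0.012, -0.28, 0.7, 0.19, 0.06, -1], [0, 0.012, -0.28, 0.7, 0.205, 0.06, -1], [0, 0.012, -0.28, 0.69, 0.22, 0.06, -1], [0, 0.012, -0.28, 0.69, 0.24, 0.06, -1], [0, 0.012, -0.28, 0.68, 0.25, 0.06, -1], [0, 0.012, -0.28, 0.68, 0.27, 0.06, -1]],
  ],
)

```text
time: 5.78
tool_pos: [0.513, -0.1758, 0.1377]
tool_rot: [-0.005, 0.68, 0.733, 0.002]
contact_force: [-0.0, -0.5, -2.9]
gripper_width: 0.253
```

Run:
```python
from h import *
s,p,r=pose();print(p,s['contact_force'],s['ft_torque'])
plan(at(0,-.088,.135),sw(),4,p,r)
```

```text
[ 0.51302983 -0.17577569  0.13767238] [-0.03899506 -0.45797648 -2.87491759] [ 0.04681209 -0.00698641 -0.05465617]
turn deg [-0.19  0.04 -5.09]
[-0.009  0.002 -0.255] [0.579 0.266 0.022]
[-0.009  0.002 -0.255] [0.573 0.279 0.022]
[-0.009  0.002 -0.255] [0.567 0.291 0.022]
[-0.009  0.002 -0.255] [0.56  0.304 0.023]
```

carry_out(
  moves=[
    [[0, 0, -0.25, 0.56, 0.26, 0, -1], [0, 0, -0.25, 0.55, 0.27, 0, -1], [0, 0, -0.25, 0.54, 0.28, 0, -1], [0, 0, -0.2, 0.4, 0.2, 0, -1], [0, 0, 0, 0, 0, 0, -1], [0, 0, 0, 0, 0, 0, -1], [0, 0, 0, 0, 0, 0, -1]],
  ],
)

```text
time: 6.37
tool_pos: [0.5449, -0.0926, 0.1399]
tool_rot: [-0.004, 0.649, 0.761, 0.002]
contact_force: [0.9, -0.2, -3.1]
gripper_width: 0.248
```

Run:
```python
from h import *
s,p,r,f=shot('w3');print(p,s['contact_force'],s['ft_torque'])
plan(at(0,-.088,.12),sw(),4,p,r)
f=__import__('plant').grab_frame('top');cv2.imwrite('pics/t3.png',cv2.resize(f['frame'][120:300,150:400,::-1],None,fx=3,fy=3))
```

```text
[ 0.54487068 -0.09257173  0.1398566 ] [ 0.88762271 -0.21008308 -3.07772381] [-0.00439656 -0.02806096 -0.00322893]
turn deg [-0.13  0.17 -0.4 ]
[-0.007  0.009 -0.02 ] [0.072 0.034 0.125]
[-0.007  0.009 -0.02 ] [0.072 0.034 0.125]
[-0.007  0.009 -0.02 ] [0.072 0.035 0.125]
[-0.007  0.009 -0.02 ] [0.072 0.035 0.125]
```

View pics/w3.png

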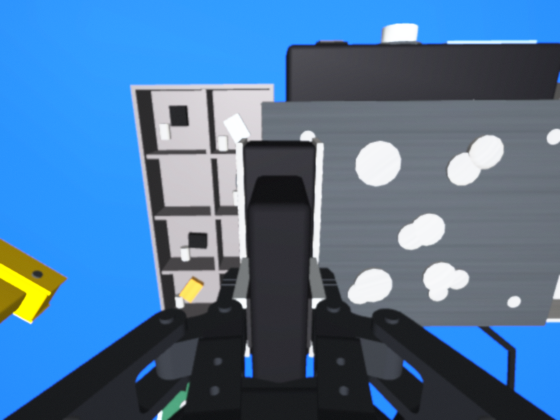

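View pics/t3.png

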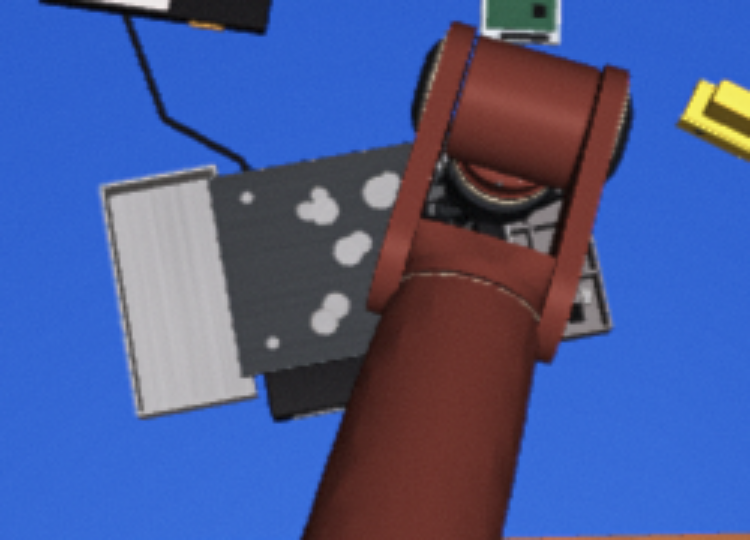

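Run:
```python
from an2 import *
f=pickle.load(open('w3.pkl','rb'));P=cloud(f,f['M']);z=P[...,2]
d=P[...,:2]-C1;x=d@ex;y=d@ey
m=(abs(y+.1)<.04)&(z>.11)&(z<.15)&(x<-.01)
print('scraper own x min',np.percentile(x[m],[0,1]),'y',np.percentile(y[m],[1,99]),'z',np.percentile(z[m],[1,50,99]))
m=(z>.05)&(z<.08)&(abs(x)<.12)&(abs(y)<.13)
print('plate x edge',[(np.percentile(x[m&(abs(y-a)<.003)],[.5,99.5])).round(4) for a in(-.02,.03,.06,.08)])
hsv=cv2.cvtColor(f['frame'],cv2.COLOR_RGB2HSV)
mm=(m&(abs(x)<.08)&(abs(y)<.1)&(hsv[...,2]>150)).astype(np.uint8)
n,l,st,ce=cv2.connectedComponentsWithStats(mm)
for i in range(1,n):
    if st[i,4]>20:
        k=l==i;print(st[i],x[k].min().round(4),x[k].max().round(4),y[k].min().round(4),y[k].max().round(4),z[k].max().round(4))
k=(z>.05)&(z<.08)&(abs(x)<.08)&(y>-.07)&(y<.1)&(hsv[...,2]<130)
print(fit(P[cv2.erode(k.astype(np.uint8),np.ones((5,5)))>0],t=.0025), hsv[150:330:30,350,2])
```

```text
scraper own x min [-0.06650772 -0.06602828] y [-0.12016353 -0.08019108] z [0.11170466 0.13054334 0.1493319 ]
plate x edge [array([-0.0843,  0.0672]), array([-0.0835,  0.0832]), array([-0.084 ,  0.0837]), array([-0.0795,  0.0838])]
[546 128  14  17 189] -0.0667 -0.0564 0.0734 0.0834 0.0672
[299 130  17  11 125] -0.0664 -0.0599 -0.0863 -0.0758 0.0655
[ 447  135   57   51 1738] -0.0629 -0.0289 0.0116 0.0492 0.0733
[ 355  140   47   47 1702] -0.0597 -0.0284 -0.0491 -0.0179 0.069
[322 143   3  30  36] -0.058 -0.0383 -0.0709 -0.0697 0.0644
[318 189   5  74  87] -0.0268 0.0285 -0.0714 -0.07 0.065
[ 398  213   48   38 1263] -0.0101 0.0196 -0.0156 0.0182 0.0699
[ 423  262   47   40 1227] 0.0275 0.0624 0.0059 0.0423 0.0703
[ 347  268   46   37 1219] 0.0323 0.066 -0.0485 -0.0143 0.0706
[507 296  14  12 141] 0.0569 0.0685 0.0737 0.0849 0.0667
(array([-0.00170455,  0.01120147,  0.06406511]), 26221, np.float64(0.0006323674573194006)) [129 127 125 130 127 194]
```

Run:
```python
from h import *
s,p,r=pose();print(p)
plan(at(0.001,-.088,.104),sw(),4,p,r)
```

```text
[ 0.54542272 -0.09338362  0.14090152]
turn deg [-0.03  0.21 -0.47]
[-0.002  0.01  -0.024] [0.077 0.038 0.231]
[-0.002  0.01  -0.024] [0.077 0.038 0.231]
[-0.002  0.01  -0.024] [0.077 0.038 0.231]
[-0.002  0.01  -0.024] [0.076 0.038 0.231]
```

carry_out(
  moves=[
    [[0, 0.01, -0.02, 0.072, 0.036, 0.23, -1], [0, 0.01, -0.02, 0.072, 0.036, 0.23, -1], [0, 0.01, -0.02, 0.072, 0.036, 0.23, -1], [0, 0.01, -0.02, 0.072, 0.036, 0.2, -1], [0, 0, 0, 0, 0, 0, -1], [0, 0, 0, 0, 0, 0, -1]],
  ],
)

```text
time: 6.97
tool_pos: [0.5494, -0.0799, 0.1053]
tool_rot: [-0.005, 0.647, 0.763, 0.003]
contact_force: [-0.0, 0.3, -2.6]
gripper_width: 0.25
```

carry_out(
  moves=[
    [[0, 0, 0, 0, 0, 0, -1]],
  ],
)

```text
time: 7.05
tool_pos: [0.5503, -0.0804, 0.1067]
tool_rot: [-0.004, 0.647, 0.763, 0.004]
contact_force: [-0.4, -0.5, -2.2]
gripper_width: 0.249
```

carry_out(
  moves=[
    [[0, 0, 0, 0, 0, 0, -1]],
  ],
)

```text
time: 7.13
tool_pos: [0.5506, -0.0805, 0.1073]
tool_rot: [-0.003, 0.647, 0.763, 0.004]
contact_force: [-0.0, -0.1, -2.9]
gripper_width: 0.252
```

Run:
```python
from h import *
s,p,r=pose();print(p,s['contact_force'],s['ft_torque'])
plan(at(0.001,-.088,p[2]),sw(),1,p,r)
```

```text
[ 0.55063893 -0.08052627  0.10731652] [-0.02641844 -0.13378533 -2.86956332] [-0.02360517 -0.03242588 -0.00817481]
turn deg [ 0.14  0.08 -0.01]
[ 0.027  0.016 -0.002] [ 0.019 -0.028  0.   ]
```

carry_out(
  moves=[
    [[0, 0, 0, 0, -0.02, 0.03, -1], [0, 0, 0, 0, 0, 0.03, -1], [0, 0, 0, 0, 0, 0.03, -1], [0, 0, 0, 0, 0, 0.03, -1], [0, 0, 0, 0, 0, 0, -1], [0, 0, 0, 0, 0, 0, -1]],
  ],
)

```text
time: 7.63
tool_pos: [0.5492, -0.0804, 0.1017]
tool_rot: [-0.004, 0.647, 0.763, 0.004]
contact_force: [0.6, 0.5, -3.0]
gripper_width: 0.248
```

carry_out(
  moves=[
    [[0, 0, 0, 0, 0, 0.025, -1], [0, 0, 0, 0, 0, 0, -1]],
  ],
)

```text
time: 7.8
tool_pos: [0.5493, -0.0804, 0.1007]
tool_rot: [-0.004, 0.647, 0.763, 0.004]
contact_force: [0.2, -0.1, -3.2]
gripper_width: 0.25
```

carry_out(
  moves=[
    [[0, 0, 0, 0, 0, 0.015, -1], [0, 0, 0, 0, 0, 0, -1]],
  ],
)

```text
time: 7.97
tool_pos: [0.5493, -0.0804, 0.1002]
tool_rot: [-0.004, 0.647, 0.763, 0.004]
contact_force: [0.5, 0.1, -3.4]
gripper_width: 0.249
```

carry_out(
  moves=[
    [[0, 0, 0, 0, 0, 0.015, -1], [0, 0, 0, 0, 0, 0, -1]],
  ],
)

```text
time: 8.13
tool_pos: [0.5493, -0.0804, 0.0995]
tool_rot: [-0.004, 0.647, 0.763, 0.004]
contact_force: [0.6, 0.1, -3.3]
gripper_width: 0.247
```

carry_out(
  moves=[
    [[0, 0, 0, 0, 0, 0.0125, -1], [0, 0, 0, 0, 0, 0, -1]],
  ],
)

```text
time: 8.3
tool_pos: [0.5493, -0.0804, 0.0991]
tool_rot: [-0.004, 0.647, 0.763, 0.004]
contact_force: [-0.0, -1.4, -2.4]
gripper_width: 0.252
```

carry_out(
  moves=[
    [[0, 0, 0, 0, 0, 0.01, -1], [0, 0, 0, 0, 0, 0, -1]],
  ],
)

```text
time: 8.47
tool_pos: [0.5494, -0.0804, 0.0989]
tool_rot: [-0.004, 0.647, 0.763, 0.004]
contact_force: [0.5, -0.1, -2.2]
gripper_width: 0.251
```

carry_out(
  moves=[
    [[0, 0, 0, 0, 0, 0.01, -1], [0, 0, 0, 0, 0, 0, -1]],
  ],
)

```text
time: 8.63
tool_pos: [0.5495, -0.0804, 0.0987]
tool_rot: [-0.004, 0.647, 0.763, 0.004]
contact_force: [-0.4, 1.0, -0.3]
gripper_width: 0.25
```

carry_out(
  moves=[
    [[0, 0, 0, 0, 0, 0.01, -1], [0, 0, 0, 0, 0, 0, -1]],
  ],
)

```text
time: 8.8
tool_pos: [0.5495, -0.0804, 0.0985]
tool_rot: [-0.004, 0.647, 0.763, 0.004]
contact_force: [-1.4, 1.2, 2.2]
gripper_width: 0.247
```

Run:
```python
from h import *
s,p,r=pose();print(p,s['contact_force'],s['ft_torque'])
plan(at(0.001,-.088,p[2]),sw(),1,p,r)
```

```text
[ 0.54952139 -0.08043404  0.09851954] [-1.42724409  1.15164519  2.15562493] [0.11976778 0.36843293 0.0893575 ]
turn deg [ 0.09  0.05 -0.  ]
[ 0.018  0.01  -0.001] [ 0.012 -0.001  0.   ]
```

carry_out(
  moves=[
    [[0, 0, 0, 0.05, 0, 0, -1], [0, 0, 0, 0.08, 0, 0, -1], [0, 0, 0, 0.08, 0, 0, -1], [0, 0, 0, 0.08, 0, 0, -1]],
  ],
)

```text
time: 9.13
tool_pos: [0.548, -0.069, 0.0987]
tool_rot: [-0.003, 0.647, 0.763, 0.004]
contact_force: [0.2, -1.5, 1.3]
gripper_width: 0.253
```

```bash
cat > st.py <<'E'
from h import *
s,p,r=pose();d=p[:2]-C1
print('own',(d@ex).round(4),(d@ey).round(4),'z',p[2].round(4),'free-rel',(p[2]-.0985-.0114*(d@ey+.088)).round(4),'F',s['contact_force'].round(1),'press',(s['contact_force'][2]+2.9).round(1),'tau',s['ft_torque'].round(2),'turn err',np.rad2deg((r.inv()*sw()).as_rotvec()).round(2),s['time'])
E
python3 st.py
```

```text
own 0.0014 -0.077 z 0.0987 free-rel 0.0001 F [ 0.2 -1.5  1.3] press 4.2 tau [-0.38 -0.07  0.03] turn err [ 0.15  0.11 -0.01] 9.1333
```

carry_out(
  moves=[
    [[0, 0, 0, 0.08, 0, 0.002, -1], [0, 0, 0, 0.08, 0, 0.002, -1], [0, 0, 0, 0.08, 0, 0, -1], [0, 0, 0, 0.08, 0, 0, -1], [0, 0, 0, 0.08, 0, 0, -1]],
  ],
)

```text
time: 9.55
tool_pos: [0.5453, -0.0532, 0.0988]
tool_rot: [-0.003, 0.647, 0.763, 0.004]
contact_force: [1.0, -4.2, 3.7]
gripper_width: 0.25
```

```bash
python3 st.py
```

```text
own 0.0014 -0.061 z 0.0988 free-rel -0.0 F [ 1.  -4.2  3.7] press 6.6 tau [-0.76 -0.06  0.05] turn err [ 0.14  0.11 -0.  ] 9.55
```

carry_out(
  moves=[
    [[0, 0, 0, 0.09, 0, -0.002, -1], [0, 0, 0, 0.09, 0, 0, -1], [0, 0, 0, 0.09, 0, 0, -1], [0, 0, 0, 0.09, 0, 0, -1], [0, 0, 0, 0.09, 0, 0, -1], [0, 0, 0, 0.09, 0, 0, -1]],
  ],
)

```text
time: 10.05
tool_pos: [0.5418, -0.0319, 0.0991]
tool_rot: [-0.003, 0.647, 0.763, 0.004]
contact_force: [1.1, -5.4, 6.5]
gripper_width: 0.25
```

```bash
python3 st.py
```

```text
own 0.0013 -0.0394 z 0.0991 free-rel 0.0001 F [ 1.1 -5.4  6.5] press 9.4 tau [-0.9  -0.09  0.01] turn err [ 0.14  0.12 -0.  ] 10.05
```

carry_out(
  moves=[
    [[0, 0, 0, 0.09, 0, -0.003, -1], [0, 0, 0, 0.09, 0, -0.002, -1], [0, 0, 0, 0.09, 0, -0.002, -1], [0, 0, 0, 0.09, 0, 0, -1], [0, 0, 0, 0.09, 0, 0, -1], [0, 0, 0, 0.09, 0, 0, -1]],
  ],
)

```text
time: 10.55
tool_pos: [0.5381, -0.0106, 0.0994]
tool_rot: [-0.003, 0.647, 0.763, 0.004]
contact_force: [0.6, -5.7, 6.2]
gripper_width: 0.246
```

```bash
python3 st.py; python3 -c "
from h import *
shot('w4')"
```

```text
own 0.0012 -0.0177 z 0.0994 free-rel 0.0001 F [ 0.6 -5.7  6.2] press 9.1 tau [-0.97 -0.09  0.02] turn err [ 0.12  0.11 -0.  ] 10.55
```

View pics/w4.png

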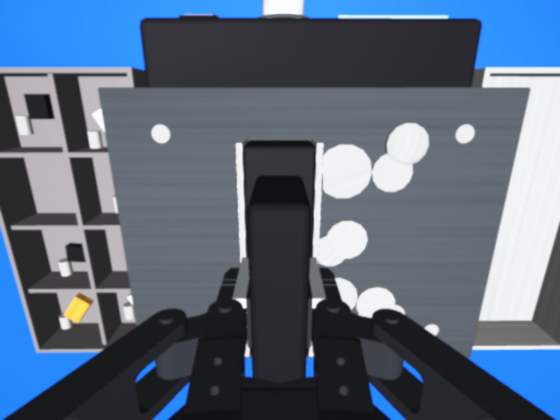

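carry_out(
  moves=[
    [[0, 0, 0, 0.09, 0, -0.003, -1], [0, 0, 0, 0.09, 0, -0.002, -1], [0, 0, 0, 0.09, 0, 0, -1], [0, 0, 0, 0.09, 0, 0, -1], [0, 0, 0, 0.09, 0, 0, -1], [0, 0, 0, 0.09, 0, 0, -1]],
  ],
)

```text
time: 11.1
tool_pos: [0.5344, 0.0108, 0.0997]
tool_rot: [-0.003, 0.647, 0.763, 0.004]
contact_force: [1.2, -4.8, 4.9]
gripper_width: 0.251
```

```bash
python3 st.py; python3 -c "
from h import *
shot('w5')"
```

```text
own 0.001 0.004 z 0.0997 free-rel 0.0001 F [ 1.2 -4.8  4.9] press 7.8 tau [-1.04 -0.13 -0.  ] turn err [0.09 0.1  0.  ] 11.1
```

View pics/w5.png

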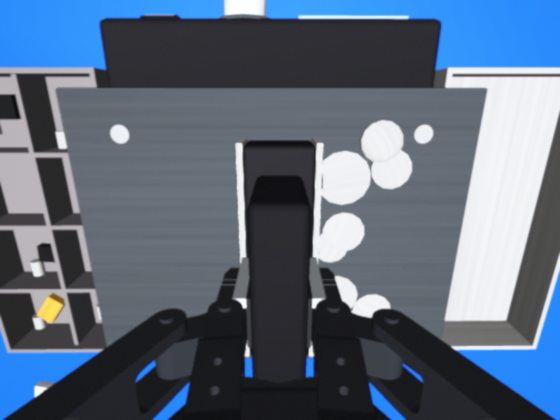

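carry_out(
  moves=[
    [[0, 0, 0, 0.08, -0.03, 0, -1], [0, 0, 0, 0.08, -0.03, 0, -1], [0, 0, 0, 0.08, -0.03, 0, -1], [0, 0, 0, 0.08, -0.03, 0, -1], [0, 0, 0, 0.08, -0.02, 0, -1], [0, 0, 0, 0.08, 0, 0, -1]],
  ],
)

```text
time: 11.65
tool_pos: [0.5255, 0.0288, 0.0998]
tool_rot: [-0.003, 0.647, 0.763, 0.004]
contact_force: [1.1, -5.2, 4.4]
gripper_width: 0.249
```

```bash
python3 st.py; python3 -c "
from h import *
shot('w6')"
```

```text
own -0.0048 0.0232 z 0.0998 free-rel 0.0001 F [ 1.1 -5.2  4.4] press 7.3 tau [-1.23 -0.29  0.01] turn err [0.08 0.11 0.01] 11.65
```

View pics/w6.png

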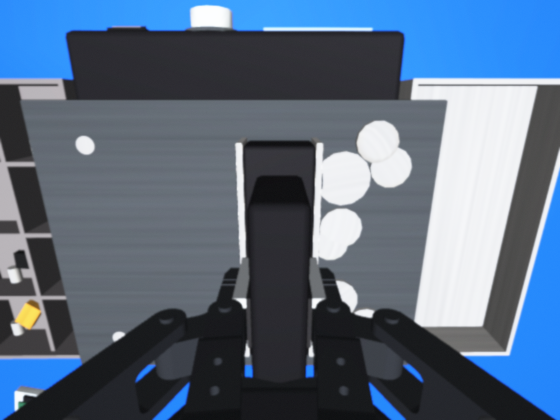

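carry_out(
  moves=[
    [[0, 0, 0, 0.08, -0.02, 0, -1], [0, 0, 0, 0.08, -0.02, 0, -1], [0, 0, 0, 0.08, -0.02, 0, -1], [0, 0, 0, 0.08, 0, 0, -1], [0, 0, 0, 0.08, 0, 0, -1], [0, 0, 0, 0.08, 0, 0, -1]],
  ],
)

```text
time: 12.2
tool_pos: [0.5199, 0.0472, 0.1]
tool_rot: [-0.003, 0.647, 0.763, 0.003]
contact_force: [1.8, -5.1, 5.8]
gripper_width: 0.247
```

```bash
python3 st.py; python3 -c "
from h import *
shot('w7')"
```

```text
own -0.0073 0.0423 z 0.1 free-rel -0.0 F [ 1.8 -5.1  5.8] press 8.7 tau [-1.21 -0.23 -0.  ] turn err [0.06 0.12 0.01] 12.2
```

View pics/w7.png

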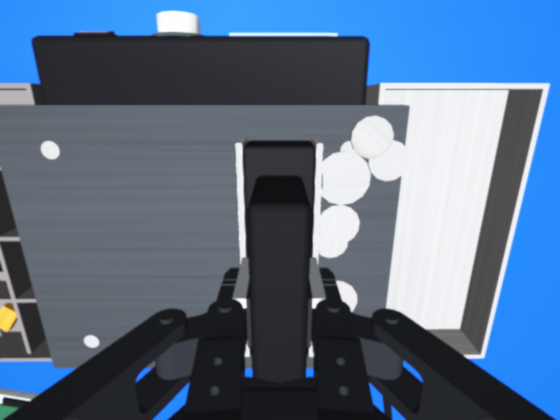

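carry_out(
  moves=[
    [[0, 0, 0, 0.08, 0, 0, -1], [0, 0, 0, 0.08, 0, 0, -1], [0, 0, 0, 0.08, 0, 0, -1], [0, 0, 0, 0.08, 0, 0, -1], [0, 0, 0, 0.08, 0, 0, -1], [0, 0, 0, 0.08, 0, 0, -1]],
  ],
)

```text
time: 12.75
tool_pos: [0.5166, 0.0662, 0.1]
tool_rot: [-0.003, 0.647, 0.763, 0.003]
contact_force: [0.8, -5.0, 5.3]
gripper_width: 0.251
```

```bash
python3 st.py; python3 -c "
from h import *
shot('w8')"
```

```text
own -0.0074 0.0616 z 0.1 free-rel -0.0002 F [ 0.8 -5.   5.3] press 8.2 tau [-1.19 -0.24  0.02] turn err [0.03 0.11 0.01] 12.75
```

View pics/w8.png

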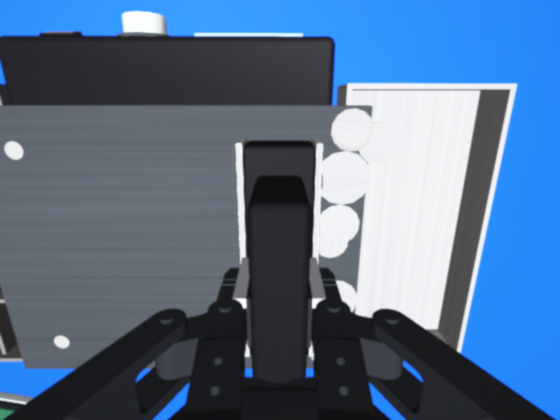

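carry_out(
  moves=[
    [[0, 0, 0, 0.07, -0.02, 0, -1], [0, 0, 0, 0.07, -0.02, 0, -1], [0, 0, 0, 0.07, -0.02, 0, -1], [0, 0, 0, 0.07, -0.02, 0, -1], [0, 0, 0, 0.07, 0, 0, -1]],
  ],
)

```text
time: 13.22
tool_pos: [0.5111, 0.0797, 0.1]
tool_rot: [-0.004, 0.647, 0.763, 0.004]
contact_force: [0.7, -5.3, 5.7]
gripper_width: 0.246
```

```bash
python3 st.py; python3 -c "
from h import *
shot('w9')"
```

```text
own -0.0107 0.0758 z 0.1 free-rel -0.0003 F [ 0.7 -5.3  5.7] press 8.6 tau [-1.18 -0.32  0.01] turn err [ 0.04  0.07 -0.  ] 13.2167
```

View pics/w9.png

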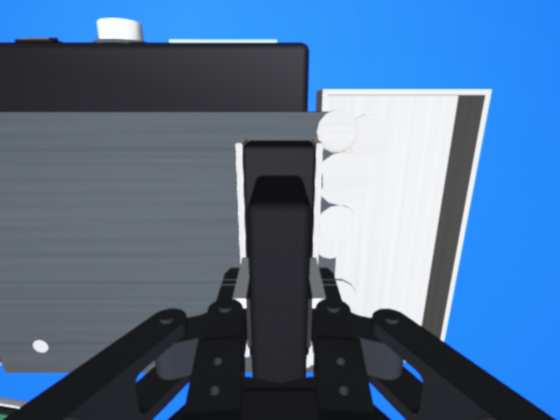

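carry_out(
  moves=[
    [[0, 0, 0, 0.08, -0.01, 0, -1], [0, 0, 0, 0.08, -0.01, 0, -1], [0, 0, 0, 0.08, -0.01, 0, -1], [0, 0, 0, 0.08, 0, 0, -1]],
  ],
)

```text
time: 13.6
tool_pos: [0.5076, 0.0922, 0.1001]
tool_rot: [-0.004, 0.647, 0.763, 0.003]
contact_force: [1.0, -4.4, 5.2]
gripper_width: 0.247
```

```bash
python3 st.py; python3 -c "
from h import *
shot('w10')"
```

```text
own -0.012 0.0887 z 0.1001 free-rel -0.0004 F [ 1.  -4.4  5.2] press 8.1 tau [-1.1  -0.3  -0.01] turn err [ 0.01  0.05 -0.01] 13.6
```

View pics/w10.png

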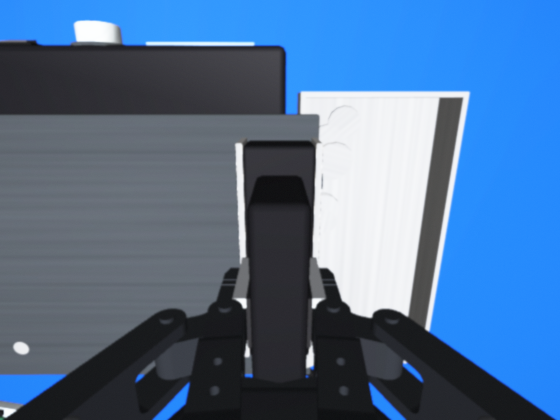

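carry_out(
  moves=[
    [[0, 0, 0, 0.08, 0, 0, -1], [0, 0, 0, 0.08, 0, 0, -1], [0, 0, 0, 0.08, 0, 0, -1], [0, 0, 0, 0.04, 0, 0, -1], [0, 0, 0, 0, 0, 0, -1]],
  ],
)

```text
time: 14.07
tool_pos: [0.5056, 0.1036, 0.1001]
tool_rot: [-0.004, 0.646, 0.763, 0.004]
contact_force: [1.0, -3.2, 5.1]
gripper_width: 0.25
```

```bash
python3 st.py
```

```text
own -0.0121 0.1003 z 0.1001 free-rel -0.0005 F [ 1.  -3.2  5.1] press 8.0 tau [-0.8  -0.23  0.05] turn err [-0.01  0.01  0.01] 14.0667
```

carry_out(
  moves=[
    [[0, 0, 0, 0, 0, -0.1, -1], [0, 0, 0, 0, 0, -0.5, -1], [0, 0, 0, -0.5, 0, -0.8, -1], [0, 0, 0, -0.8, 0, -0.8, -1], [0, 0, 0, -0.8, 0, -0.8, -1], [0, 0, 0, -0.8, 0, -0.8, -1], [0, 0, 0, -0.8, 0, -0.6, -1]],
  ],
)

```text
time: 14.65
tool_pos: [0.528, -0.0365, 0.2668]
tool_rot: [-0.006, 0.646, 0.763, 0.004]
contact_force: [1.3, -0.1, -2.7]
gripper_width: 0.252
```

```bash
python3 st.py; python3 -c "
from h import *
shot('w11')
f=__import__('plant').grab_frame('scene');cv2.imwrite('pics/s11.png',cv2.resize(f['frame'][170:320,170:380,::-1],None,fx=3.5,fy=3.5,interpolation=cv2.INTER_CUBIC))"
```

```text
own -0.013 -0.0416 z 0.2668 free-rel 0.1678 F [ 1.3 -0.1 -2.7] press 0.2 tau [-0.02 -0.15 -0.02] turn err [-0.1  -0.23  0.08] 14.65
```

View pics/w11.png

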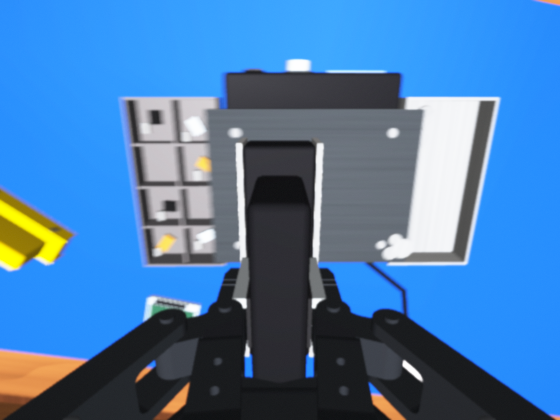

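View pics/s11.png

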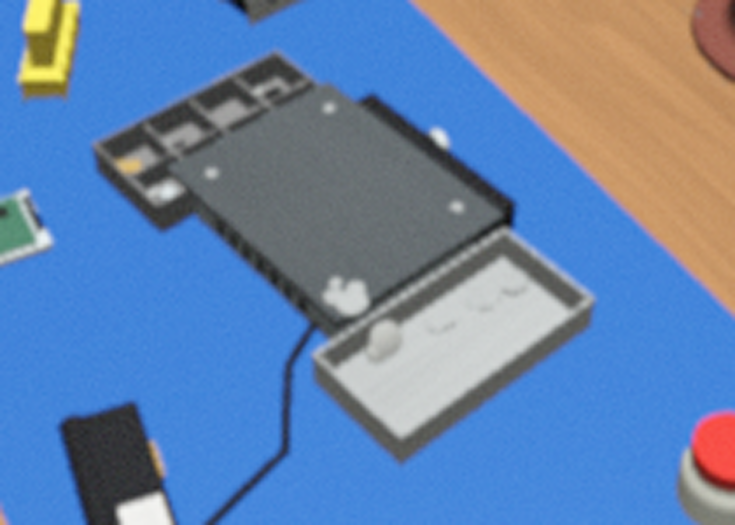

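carry_out(
  moves=[
    [[0, 0, 0, 0, 0, 0, -1], [0, 0, 0, 0, 0, 0, -1]],
  ],
)

```text
time: 14.92
tool_pos: [0.5277, -0.0358, 0.2641]
tool_rot: [-0.007, 0.646, 0.763, 0.003]
contact_force: [-0.3, -0.0, -3.5]
gripper_width: 0.251
```

```bash
python3 st.py
python3 - <<'E'
from an2 import *
s,p,r,f=shot('w12')
P=cloud(f,f['M']);z=P[...,2];d=P[...,:2]-C1;x=d@ex;y=d@ey
hsv=cv2.cvtColor(f['frame'],cv2.COLOR_RGB2HSV)
m=(z>.0665)&(z<.085)&(x>.02)&(x<.1)&(abs(y-.08)<.045)
n,l,st,ce=cv2.connectedComponentsWithStats(m.astype(np.uint8))
for i in range(1,n):
    if st[i,4]>10:
        k=l==i;print(st[i],x[k].min(),x[k].max(),y[k].min(),y[k].max(),z[k].max(),x[k].mean(),y[k].mean())
cv2.imwrite('pics/w12c.png',cv2.resize(f['frame'][180:290,320:520,::-1],None,fx=4,fy=4,interpolation=cv2.INTER_CUBIC))
m=(z>.05)&(z<.08)&(abs(y)<.13)
for a in(.02,.04,-.03):k=m&(abs(x-a)<.003);print('plate y max',y[k].max())
E
```

```text
own -0.0132 -0.0409 z 0.2641 free-rel 0.165 F [-0.3 -0.  -3.5] press -0.6 tau [-0.02  0.04  0.03] turn err [-0.22 -0.19  0.01] 14.9167
[384 234  31  26 503] 0.04876127440717907 0.07904451863317254 0.08090792006096488 0.11402716887042319 0.07119062133063231 0.06484578499036574 0.0972750038985137
plate y max 0.10809369028800779
plate y max 0.10823259242194994
plate y max 0.10857968606557843
```

View pics/w12c.png

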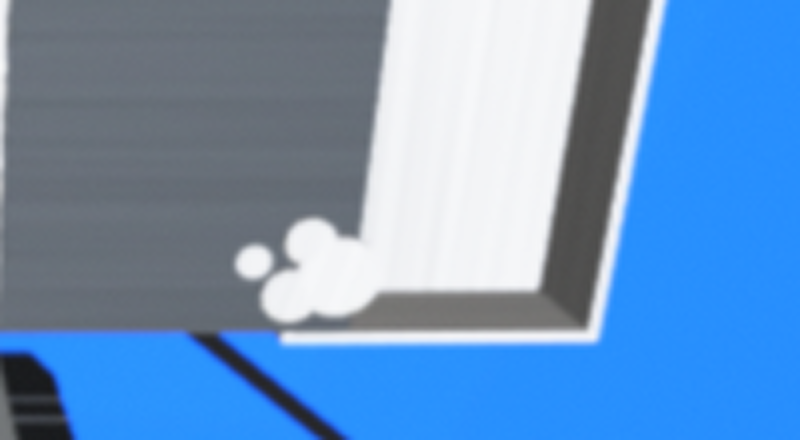

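Run:
```python
from h import *
s,p,r=pose();print(p)
plan(at(0.022,.028,.106),sw(),8,p,r)
```

```text
[ 0.52766174 -0.03558508  0.2637993 ]
turn deg [-0.24 -0.17  0.06]
[-0.006 -0.004  0.001] [0.207 0.112 0.496]
[-0.006 -0.004  0.001] [0.208 0.112 0.496]
[-0.006 -0.004  0.001] [0.208 0.112 0.496]
[-0.006 -0.004  0.001] [0.208 0.111 0.496]
[-0.006 -0.004  0.001] [0.208 0.111 0.496]
[-0.006 -0.004  0.001] [0.208 0.111 0.496]
[-0.006 -0.004  0.001] [0.209 0.111 0.496]
[-0.006 -0.004  0.001] [0.209 0.11  0.496]
```

carry_out(
  moves=[
    [[0, 0, 0, 0.25, 0.13, 0.48, -1], [0, 0, 0, 0.25, 0.13, 0.48, -1], [0, 0, 0, 0.25, 0.13, 0.48, -1], [0, 0, 0, 0.25, 0.13, 0.48, -1], [0, 0, 0, 0.25, 0.13, 0.48, -1], [0, 0, 0, 0.25, 0.13, 0.48, -1], [0, 0, 0, 0.17, 0.1, 0.48, -1], [0, 0, 0, 0, 0, 0.3, -1]],
  ],
)

```text
time: 15.63
tool_pos: [0.5502, 0.0389, 0.1169]
tool_rot: [-0.007, 0.645, 0.764, 0.002]
contact_force: [-0.8, -0.0, -3.8]
gripper_width: 0.25
```

carry_out(
  moves=[
    [[0, 0, 0, 0, 0, 0, -1], [0, 0, 0, 0, 0, 0, -1]],
  ],
)

```text
time: 15.8
tool_pos: [0.5516, 0.0366, 0.1199]
tool_rot: [-0.005, 0.646, 0.763, 0.003]
contact_force: [0.9, -0.5, -2.4]
gripper_width: 0.253
```

```bash
python3 st.py
```

```text
own 0.0222 0.0266 z 0.1199 free-rel 0.0201 F [ 0.9 -0.5 -2.4] press 0.5 tau [-0.05 -0.01 -0.  ] turn err [-0.14 -0.01  0.05] 15.8
```

Descend about 18 mm to just above contact, then probe.

carry_out(
  moves=[
    [[0, 0, 0, 0, 0, 0.14, -1], [0, 0, 0, 0, 0, 0.14, -1], [0, 0, 0, 0, 0, 0.1, -1], [0, 0, 0, 0, 0, 0, -1], [0, 0, 0, 0, 0, 0, -1], [0, 0, 0, 0, 0, 0, -1]],
  ],
)

```text
time: 16.3
tool_pos: [0.5533, 0.036, 0.1068]
tool_rot: [-0.003, 0.647, 0.763, 0.004]
contact_force: [-0.4, -0.4, -3.0]
gripper_width: 0.251
```

```bash
python3 st.py
```

```text
own 0.0239 0.0257 z 0.1068 free-rel 0.007 F [-0.4 -0.4 -3. ] press -0.1 tau [-0.03  0.04  0.03] turn err [ 0.11  0.05 -0.02] 16.3
```

carry_out(
  moves=[
    [[0, 0, 0, 0, -0.03, 0.07, -1], [0, 0, 0, 0, 0, 0.06, -1], [0, 0, 0, 0, 0, 0, -1], [0, 0, 0, 0, 0, 0, -1]],
  ],
)

```text
time: 16.63
tool_pos: [0.5517, 0.036, 0.1009]
tool_rot: [-0.004, 0.647, 0.763, 0.004]
contact_force: [-1.2, 0.1, -3.9]
gripper_width: 0.252
```

carry_out(
  moves=[
    [[0, 0, 0, 0, 0, 0.015, -1], [0, 0, 0, 0, 0, 0, -1]],
  ],
)

```text
time: 16.8
tool_pos: [0.5519, 0.036, 0.1006]
tool_rot: [-0.004, 0.647, 0.763, 0.004]
contact_force: [0.8, 0.6, -3.8]
gripper_width: 0.249
```

```bash
python3 st.py
```

```text
own 0.0225 0.026 z 0.1006 free-rel 0.0008 F [ 0.8  0.6 -3.8] press -0.9 tau [0.04 0.02 0.03] turn err [ 0.07  0.05 -0.01] 16.8
```

carry_out(
  moves=[
    [[0, 0, 0, 0, 0, 0.01, -1], [0, 0, 0, 0, 0, 0, -1]],
  ],
)

```text
time: 16.97
tool_pos: [0.552, 0.036, 0.1004]
tool_rot: [-0.004, 0.647, 0.763, 0.004]
contact_force: [-0.1, 0.5, -1.6]
gripper_width: 0.25
```

carry_out(
  moves=[
    [[0, 0, 0, 0, 0, 0.01, -1], [0, 0, 0, 0, 0, 0, -1]],
  ],
)

```text
time: 17.13
tool_pos: [0.5521, 0.036, 0.1003]
tool_rot: [-0.004, 0.647, 0.763, 0.004]
contact_force: [-1.1, 0.2, -0.8]
gripper_width: 0.249
```

carry_out(
  moves=[
    [[0, 0, 0, 0, 0, 0.005, -1], [0, 0, 0, 0, 0, 0, -1]],
  ],
)

```text
time: 17.3
tool_pos: [0.5521, 0.036, 0.1002]
tool_rot: [-0.004, 0.647, 0.763, 0.004]
contact_force: [-3.1, 0.3, 2.2]
gripper_width: 0.252
```

```bash
python3 st.py
```

```text
own 0.0227 0.026 z 0.1002 free-rel 0.0004 F [-3.1  0.3  2.2] press 5.1 tau [0.   0.42 0.04] turn err [ 0.1   0.05 -0.01] 17.3
```

carry_out(
  moves=[
    [[0, 0, 0, 0.06, 0, 0.001, -1], [0, 0, 0, 0.08, 0, 0.001, -1], [0, 0, 0, 0.08, 0, 0.001, -1], [0, 0, 0, 0.08, 0, 0.001, -1], [0, 0, 0, 0.08, 0, 0, -1], [0, 0, 0, 0.08, 0, 0, -1]],
  ],
)

```text
time: 17.8
tool_pos: [0.5494, 0.0543, 0.1002]
tool_rot: [-0.003, 0.647, 0.763, 0.004]
contact_force: [0.8, -2.4, 3.4]
gripper_width: 0.252
```

```bash
python3 st.py
```

```text
own 0.023 0.0445 z 0.1002 free-rel 0.0002 F [ 0.8 -2.4  3.4] press 6.3 tau [-0.69  0.02  0.03] turn err [0.14 0.09 0.  ] 17.8
```

carry_out(
  moves=[
    [[0, 0, 0, 0.08, 0, 0.001, -1], [0, 0, 0, 0.08, 0, 0.001, -1], [0, 0, 0, 0.08, 0, 0.001, -1], [0, 0, 0, 0.08, 0, 0, -1], [0, 0, 0, 0.08, 0, 0, -1], [0, 0, 0, 0.08, 0, 0, -1]],
  ],
)

```text
time: 18.3
tool_pos: [0.5461, 0.0732, 0.1002]
tool_rot: [-0.003, 0.647, 0.763, 0.004]
contact_force: [0.4, -3.0, 5.9]
gripper_width: 0.251
```

```bash
python3 st.py; python3 -c "
from h import *
shot('w13')"
```

```text
own 0.0228 0.0636 z 0.1002 free-rel -0.0001 F [ 0.4 -3.   5.9] press 8.8 tau [-0.94  0.02 -0.02] turn err [ 0.12  0.09 -0.  ] 18.3
```

View pics/w13.png

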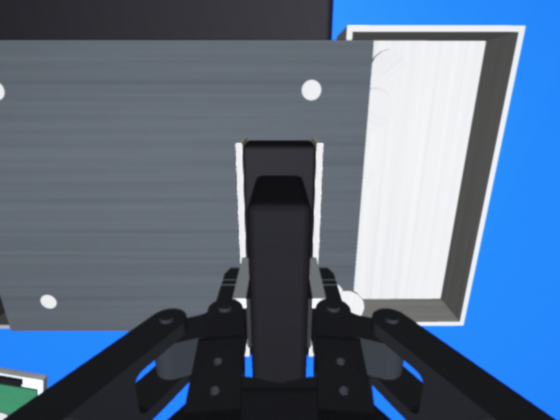

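carry_out(
  moves=[
    [[0, 0, 0, 0.08, 0, -0.001, -1], [0, 0, 0, 0.08, 0, 0, -1], [0, 0, 0, 0.08, 0, 0, -1], [0, 0, 0, 0.08, 0, 0, -1], [0, 0, 0, 0.08, 0, 0, -1], [0, 0, 0, 0.08, 0, 0, -1]],
  ],
)

```text
time: 18.85
tool_pos: [0.5428, 0.0922, 0.1002]
tool_rot: [-0.003, 0.647, 0.763, 0.004]
contact_force: [0.7, -4.0, 6.1]
gripper_width: 0.249
```

```bash
python3 st.py
```

```text
own 0.0226 0.0829 z 0.1002 free-rel -0.0002 F [ 0.7 -4.   6.1] press 9.0 tau [-1.01 -0.01 -0.04] turn err [ 0.09  0.07 -0.01] 18.85
```

carry_out(
  moves=[
    [[0, 0, 0, 0.08, 0, -0.002, -1], [0, 0, 0, 0.08, 0, 0, -1], [0, 0, 0, 0.08, 0, 0, -1], [0, 0, 0, 0.08, 0, 0, -1], [0, 0, 0, 0.08, 0, 0, -1], [0, 0, 0, 0, 0, 0, -1], [0, 0, 0, 0, 0, 0, -1]],
  ],
)

```text
time: 19.43
tool_pos: [0.5399, 0.1085, 0.1002]
tool_rot: [-0.004, 0.647, 0.763, 0.004]
contact_force: [0.7, -1.7, 3.9]
gripper_width: 0.25
```

```bash
python3 st.py; python3 -c "
from h import *
shot('w14')"
```

```text
own 0.0225 0.0995 z 0.1002 free-rel -0.0004 F [ 0.7 -1.7  3.9] press 6.8 tau [-0.44  0.09 -0.06] turn err [ 0.07 -0.03 -0.  ] 19.4333
```

View pics/w14.png

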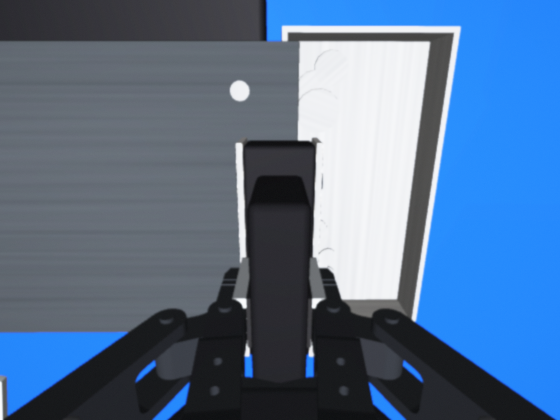

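Lift and look.

carry_out(
  moves=[
    [[0, 0, 0, 0, 0, -0.1, -1], [0, 0, 0, 0, 0, -0.5, -1], [0, 0, 0, -0.5, 0, -0.8, -1], [0, 0, 0, -0.8, 0, -0.8, -1], [0, 0, 0, -0.8, 0, -0.8, -1], [0, 0, 0, -0.8, 0, -0.6, -1], [0, 0, 0, 0, 0, 0, -1], [0, 0, 0, 0, 0, 0, -1]],
  ],
)

```text
time: 20.15
tool_pos: [0.5583, -0.0039, 0.2381]
tool_rot: [-0.004, 0.648, 0.762, 0.005]
contact_force: [0.7, -0.1, -3.5]
gripper_width: 0.252
```

```bash
python3 st.py; python3 -c "
from h import *
s,p,r,f=shot('w15')
P=cloud(f,f['M']);z=P[...,2];d=P[...,:2]-C1;x=d@ex;y=d@ey
cv2.imwrite('pics/w15b.png',cv2.resize(f['frame'][60:320,90:530,::-1],None,fx=1.8,fy=1.8))
# height map of the tray
g=f['frame'][90:280,340:520];e=cv2.createCLAHE(8,(4,4)).apply(cv2.cvtColor(g,cv2.COLOR_RGB2GRAY))
h=np.clip((z[90:280,340:520]-.002)/.02*255,0,255).astype(np.uint8)
cv2.imwrite('pics/tray.png',cv2.resize(np.hstack([e,h]),None,fx=2.2,fy=2.2))
f=__import__('plant').grab_frame('scene');cv2.imwrite('pics/s15.png',cv2.resize(f['frame'][170:320,170:380,::-1],None,fx=3.5,fy=3.5,interpolation=cv2.INTER_CUBIC))"
```

```text
own 0.0223 -0.0144 z 0.2381 free-rel 0.1387 F [ 0.7 -0.1 -3.5] press -0.6 tau [ 0.01  0.04 -0.02] turn err [ 0.11 -0.05 -0.17] 20.15
```

View pics/w15b.png

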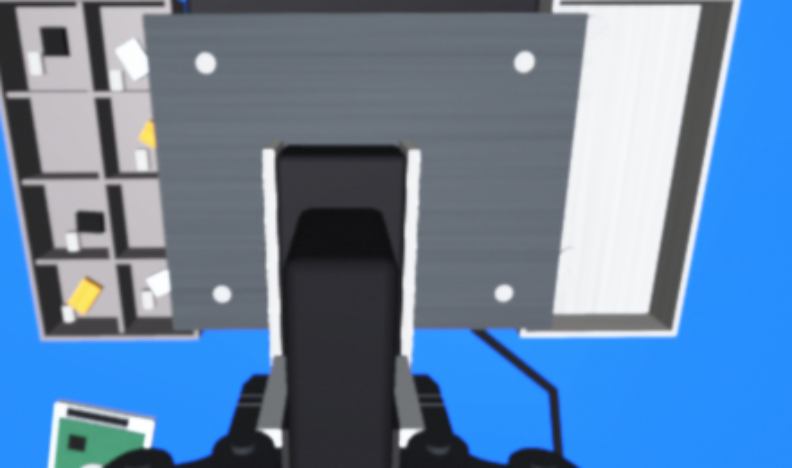

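View pics/tray.png

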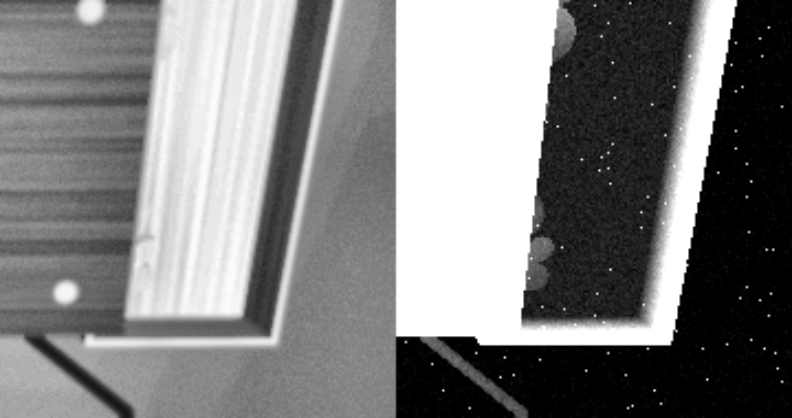

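View pics/s15.png

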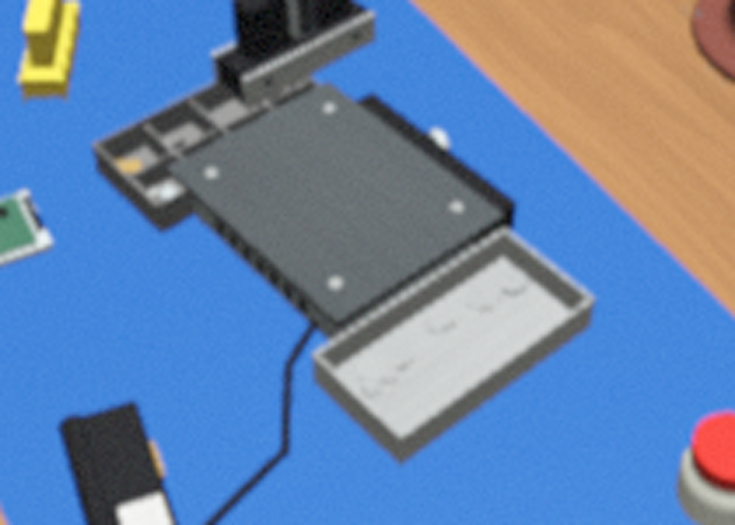

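Run:
```python
from h import *
s,p,r=pose();print(p)
plan([.4444,-.382,.13],down(84.4),13,p,r)
f=__import__('plant').grab_frame('scene');P=cloud(f,f['world_from_camera'])
d=P[...,:2]-C1;x=d@ex;y=d@ey;z=P[...,2]
m=(x>-.1)&(x<.1)&(y>.1)&(y<.205)
h=np.zeros((110,210));n=h*0
iy=((y[m]-.1)*1000).astype(int);ix=((x[m]+.1)*1000).astype(int);
np.maximum.at(h,(iy,ix),z[m]);h=cv2.dilate(h.astype(np.float32),np.ones((3,3)))
cv2.imwrite('pics/trayh.png',cv2.resize(np.clip(h/.03*255,0,255).astype(np.uint8),None,fx=3.5,fy=3.5))
```

```text
[ 0.55670275 -0.00219904  0.23511565]
turn deg [-0.28 -0.75 15.02]
[-0.004 -0.012  0.231] [-0.688 -0.332  0.194]
[-0.004 -0.012  0.231] [-0.694 -0.318  0.194]
[-0.004 -0.012  0.231] [-0.7   -0.304  0.195]
[-0.004 -0.012  0.231] [-0.706 -0.29   0.196]
[-0.004 -0.012  0.231] [-0.712 -0.276  0.196]
[-0.004 -0.012  0.231] [-0.717 -0.261  0.197]
[-0.004 -0.012  0.231] [-0.722 -0.247  0.197]
[-0.004 -0.012  0.231] [-0.726 -0.233  0.198]
[-0.004 -0.012  0.231] [-0.731 -0.218  0.199]
[-0.004 -0.012  0.231] [-0.735 -0.203  0.199]
[-0.004 -0.012  0.231] [-0.739 -0.188  0.2  ]
[-0.004 -0.012  0.231] [-0.742 -0.174  0.201]
[-0.004 -0.012  0.231] [-0.745 -0.159  0.201]
```

View pics/trayh.png

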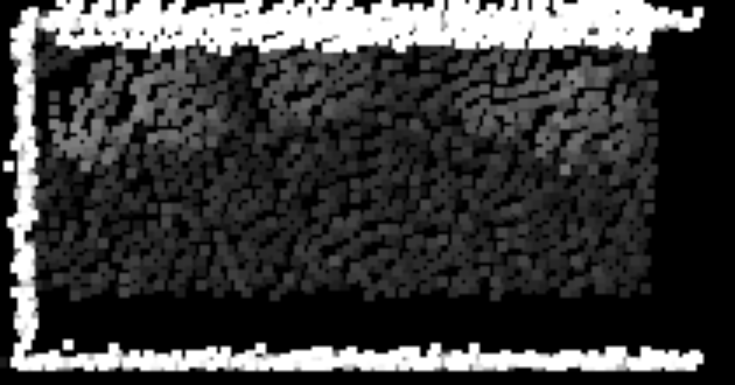

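carry_out(
  moves=[
    [[0, 0, 0.1, -0.4, -0.2, 0.05, -1], [0, -0.012, 0.24, -0.7, -0.33, 0.1, -1], [0, -0.012, 0.24, -0.7, -0.31, 0.1, -1], [0, -0.012, 0.24, -0.7, -0.3, 0.1, -1], [0, -0.012, 0.24, -0.71, -0.285, 0.2, -1], [0, -0.012, 0.24, -0.71, -0.27, 0.2, -1], [0, -0.012, 0.24, -0.72, -0.255, 0.2, -1], [0, -0.012, 0.24, -0.72, -0.24, 0.2, -1]],
  ],
)

```text
time: 20.97
tool_pos: [0.4908, -0.2241, 0.1874]
tool_rot: [-0.003, 0.704, 0.711, 0.001]
contact_force: [0.8, 0.3, -3.9]
gripper_width: 0.245
```

carry_out(
  moves=[
    [[0, -0.012, 0.24, -0.73, -0.23, 0.2, -1], [0, -0.012, 0.24, -0.73, -0.21, 0.2, -1], [0, -0.012, 0.24, -0.74, -0.2, 0.25, -1], [0, -0.012, 0.24, -0.74, -0.18, 0.25, -1], [0, -0.012, 0.24, -0.74, -0.17, 0.3, -1], [0, -0.012, 0.15, -0.4, -0.1, 0.3, -1], [0, 0, 0, 0, 0, 0, -1], [0, 0, 0, 0, 0, 0, -1]],
  ],
)

```text
time: 21.63
tool_pos: [0.4411, -0.3843, 0.1268]
tool_rot: [-0.002, 0.745, 0.668, -0.001]
contact_force: [0.1, -0.5, -2.9]
gripper_width: 0.252
```

Run:
```python
from h import *
s,p,r=pose();print(p,s['contact_force'])
plan([.4444,-.382,.045],down(84.4),5,p,r)
```

```text
[ 0.44114066 -0.38432609  0.12676429] [ 0.13418753 -0.50218845 -2.85309897]
turn deg [-0.22 -0.12 -0.63]
[-0.009 -0.005 -0.025] [0.012 0.017 0.409]
[-0.009 -0.005 -0.025] [0.013 0.016 0.409]
[-0.009 -0.005 -0.025] [0.013 0.016 0.409]
[-0.009 -0.005 -0.025] [0.013 0.016 0.409]
[-0.009 -0.005 -0.025] [0.013 0.015 0.409]
```

carry_out(
  moves=[
    [[0, 0, -0.025, 0.012, 0.016, 0.4, -1], [0, 0, -0.025, 0.012, 0.016, 0.4, -1], [0, 0, -0.025, 0.012, 0.016, 0.4, -1], [0, 0, -0.025, 0.012, 0.016, 0.4, -1], [0, 0, -0.025, 0.012, 0.016, 0.35, -1], [0, 0, 0, 0, 0, 0, -1], [0, 0, 0, 0, 0, 0, -1], [0, 0, 0, 0, 0, 0, -1]],
  ],
)

```text
time: 22.3
tool_pos: [0.4464, -0.3844, 0.0529]
tool_rot: [0.002, 0.741, 0.672, -0.001]
contact_force: [-0.0, 0.2, -2.6]
gripper_width: 0.251
```

Run:
```python
from h import *
s,p,r=pose();print(p,s['contact_force'])
plan([.4444,-.382,.0385],down(84.4),1,p,r)
```

```text
[ 0.44637043 -0.38438398  0.05294555] [-0.04752424  0.17158843 -2.61546507]
turn deg [0.06 0.2  0.05]
[0.013 0.041 0.009] [ 0.056 -0.055  0.361]
```

carry_out(
  moves=[
    [[0, 0.02, 0, 0, 0, 0.1, -1], [0, 0.02, 0, 0, 0, 0.1, -1], [0, 0, 0, 0, 0, 0.1, -1], [0, 0, 0, 0, 0, 0.04, -1], [0, 0, 0, 0, 0, 0, -1], [0, 0, 0, 0, 0, 0, -1]],
  ],
)

```text
time: 22.8
tool_pos: [0.4455, -0.3845, 0.0383]
tool_rot: [-0.0, 0.741, 0.672, 0.0]
contact_force: [0.1, 0.2, -2.6]
gripper_width: 0.251
```

Run:
```python
from h import *
s,p,r=pose();print(p,s['contact_force'])
plan([.4444,-.382,.0376],down(84.4),1,p,r)
```

```text
[ 0.44548144 -0.38454349  0.03831035] [ 0.14459623  0.15825536 -2.61146434]
turn deg [-0.01 -0.05 -0.01]
[-0.001 -0.01  -0.003] [ 0.061 -0.033  0.018]
```

carry_out(
  moves=[
    [[0, 0, 0, 0, 0, 0.015, -1], [0, 0, 0, 0, 0, 0, -1], [0, 0, 0, 0, 0, 0, -1]],
  ],
)

```text
time: 23.05
tool_pos: [0.4456, -0.3845, 0.0379]
tool_rot: [-0.0, 0.741, 0.672, 0.0]
contact_force: [-0.3, 0.0, -3.1]
gripper_width: 0.25
```

carry_out(
  moves=[
    [[0, 0, 0, 0, 0, 0.01, -1], [0, 0, 0, 0, 0, 0, -1]],
  ],
)

```text
time: 23.22
tool_pos: [0.4457, -0.3846, 0.0377]
tool_rot: [-0.0, 0.741, 0.672, 0.0]
contact_force: [-0.5, 0.2, -1.3]
gripper_width: 0.251
```

Touching the mat. A touch more, then release.

carry_out(
  moves=[
    [[0, 0, 0, 0, 0, 0.005, -1], [0, 0, 0, 0, 0, 0, -1], [0, 0, 0, 0, 0, 0, -0.4], [0, 0, 0, 0, 0, 0, 0], [0, 0, 0, 0, 0, 0, 0.5], [0, 0, 0, 0, 0, 0, 1], [0, 0, 0, 0, 0, 0, 1], [0, 0, 0, 0, 0, 0, 1]],
  ],
)

```text
time: 23.88
tool_pos: [0.4457, -0.3846, 0.0373]
tool_rot: [-0.0, 0.741, 0.672, 0.0]
contact_force: [0.6, -0.5, -0.6]
gripper_width: 0.983
```

carry_out(
  moves=[
    [[0, 0, 0, 0, 0, 0, 1], [0, 0, 0, 0, 0, -0.2, 1], [0, 0, 0, 0, 0, -0.5, 1], [0, 0, 0, 0, 0, -0.7, 1], [0, 0, 0, 0, 0, -0.7, 1], [0, 0, 0, 0, 0, -0.7, 1], [0, 0, 0, 0.5, 0, -0.7, 1], [0, 0, 0, 0.8, 0, -0.7, 1]],
  ],
)

```text
time: 24.55
tool_pos: [0.4503, -0.3348, 0.2071]
tool_rot: [0.001, 0.742, 0.671, 0.0]
contact_force: [0.7, 0.1, -0.2]
gripper_width: 1.001
```

carry_out(
  moves=[
    [[0, 0, 0, 0.4, 0, -0.4, 1], [0, 0, 0, 0, 0, 0, 1], [0, 0, 0, 0, 0, 0, 1], [0, 0, 0, 0, 0, 0, 1]],
  ],
)

```text
time: 24.88
tool_pos: [0.4517, -0.3177, 0.2198]
tool_rot: [-0.001, 0.741, 0.672, 0.0]
contact_force: [0.4, 0.3, 0.3]
gripper_width: 0.998
```

Run:
```python
from h import *
s,p,r,f=shot('w20');print(p,s['contact_force'],s['gripper_width'])
P=cloud(f,f['M']);z=P[...,2];d=np.hypot(P[...,0]-.4445,P[...,1]+.381)
for lo,hi in((.068,.085),(.024,.034)):
    m=(d<.09)&(z>lo)&(z<hi);q=P[m];print(len(q),np.median(q[:,2]),cv2.minAreaRect((q[:,:2]*1000).astype(np.float32)) if len(q) else 0)
from plant import grab_frame
f=grab_frame('top');cv2.imwrite('pics/t20.png',cv2.resize(f['frame'][80:310,60:470,::-1],None,fx=1.9,fy=1.9))
f=grab_frame('scene');cv2.imwrite('pics/s20.png',f['frame'][:,:,::-1])
```

```text
[ 0.45167173 -0.31772786  0.21979817] [0.3534401  0.25591571 0.29488171] 0.9977227434285547
2480 0.0753774079225451 ((444.456298828125, -385.01580810546875), (22.492839813232422, 90.91513061523438), 84.17080688476562)
1618 0.028238230388923813 ((444.7857666015625, -385.0066833496094), (40.11273193359375, 118.59254455566406), 84.48124694824219)
```

View pics/t20.png

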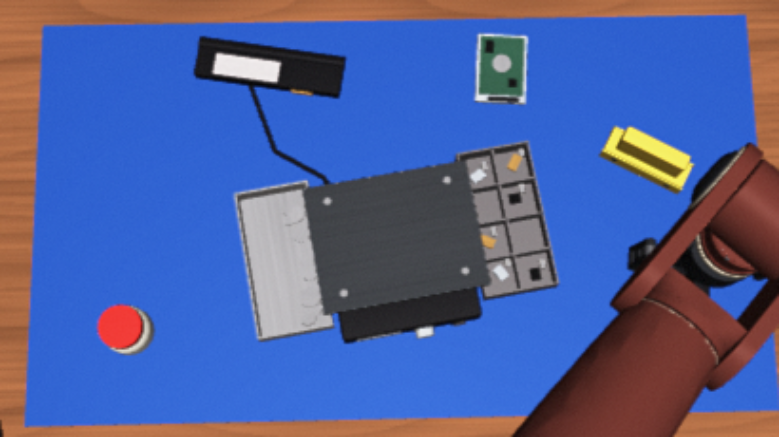

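View pics/s20.png

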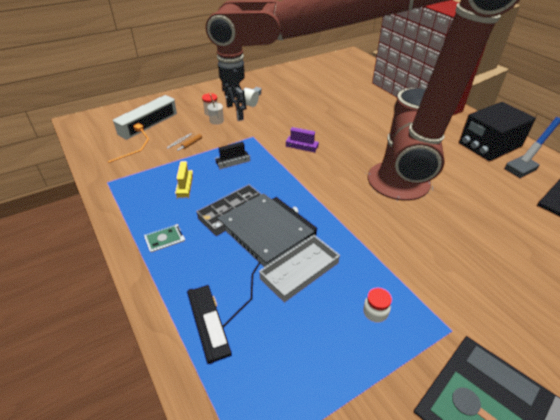

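Scraper stands upright (top at z 0.075), the plate is clear, the tray holds the splashes, and the parts box and bystanders are unchanged.

```bash
python3 -c "
from plant import ticket
print(ticket.job_done())"
```

```text
the job is handed in; nothing more can be done
None
```

All five splashes are off the heating plate and in the scrap tray. The scraper is standing upright on the blue mat, within about 5 mm of where it started. I handed the job in at about 25 s.

- **Wiping:** The first edge-to-edge pass put four splashes in the tray. The three-puddle one slipped round the blade's end to the plate's corner, so I wiped it off with a second, offset pass. That pass started partway across the plate, at about own y +26 mm, and ran to the tray edge.
- **Pressing force:** In the readings taken along both passes, the blades pressed at about 4 to 9 N. I only read the force between short moves, so I did not see peaks in between.
- **Last checks:** The plate is clear, the parts box has no splash in it, and the drive, battery and jar look unmoved in the pictures. The scraper's top measured 75 mm above the bench, and nothing was touching the gripper.
- **Tray count:** In the tray height map, taken just after the second pass, the five show as faint raised patches: two, one and two. The silver-on-steel contrast is low, so that is less certain than the clear plate.

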